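# Cull the bent slide holder on the granite plate

## Task

One of the two aluminium slide holders on the sloping drying rack was dropped and is bent. Lay them flat on the small granite plate and press lightly on their corners with the closed fingertips until you have seen which one rocks; put that one in the steel tray and leave the sound one lying flat on the granite. Lay and press gently, and leave the other things on the bench where they are.

Things in the scene. Friction and masses are not known exactly. Their poses are not given: they have to be found in the camera images.
- holder_1: aluminium slide holder, the sound or the bent one: frame 50 x 108 mm, 8 mm thick, 0.08-0.17 kg, open window 30 x 76 mm between 10 mm wide long bars and 16 mm wide end bars. Origin: centre of its underside (on the bent one 2 mm above that). x across the 50 mm width (at the start pointing up the rack's slope), y along the length, z out of its top. Pressed at a corner on a flat plate, the sound holder stays still.
- holder_2: the other slide holder, sound or bent: size, origin, axes as holder_1. The bent one is flat only over the middle 28 mm of its length, both ends turn up 0.08 rad (3 mm at the tips). On a flat plate it rests level on its middle; under 1 N down on any corner tips it 0.08 rad along its length till that end touches and the far end is 8 mm up; let go, it falls back level.
- rack: fixed drying rack (black rails, grey base) 125 x 250 mm. Origin: on the table under its middle; x to its high side. Holders lie at y = +62 and -62 mm (2 mm more or less), underside centre 78 mm up, sloping up to +x at 35 degrees (0.61 rad), each on two rails 8 mm wide, 44 mm either side of its centre, lower edge on 6 mm high toes on the rails. Between the rails both long edges are free, 35 mm or more clear below.
- granite: fixed dark granite plate, 160 mm (x) by 250 mm (y), its flat top 52 mm above the table; origin on the table under its centre. There is room on it for both holders end to end along y.
- granite_top (a point): centre of the granite plate's top face; axes as the granite plate's, z up.
- tray: fixed empty steel tray (for the culled part), 150 mm (x) by 180 mm (y) outside, walls 3 mm thick and 34 mm high, open at the top; origin on the table under its centre.
- tray_in (a point): centre of the tray's inner floor, 3 mm above the table; axes as the tray's.
- oil_bottle: bystander: small amber bottle, 32 mm across, 72 mm high, standing; origin at its foot.
- cleaner: bystander: white bottle, 48 mm across, 115 mm high, standing; origin at its foot.
- dish: bystander: open glass dish, 86 mm across, 15 mm high; origin at its underside.
- forceps: bystander: steel forceps 130 mm long, 9 mm high, lying along its x; origin under its middle.
- marker: bystander: marker pen 125 mm long, 12 mm thick, lying along its x; origin under its middle.
- slide_box: bystander: closed blue slide box 99 x 176 x 38 mm; origin under its centre.
- stain_jar: bystander: square glass jar with a lid, 60 x 60 x 88 mm; origin under its centre.
Mind the look-alikes: they are no part of the job. What is shaped like the holder_2 but green or purple is not meant.

How it is judged:
On the way:
1. the bent holder, lying on the granite plate, is pressed near one end and rocks under the fingertips (((x of holder_1 in the frame of granite_top between -0.065 and 0.065 m and y of holder_1 in the frame of granite_top between -0.095 and 0.095 m and z of holder_1 in the frame of granite_top between -0.004 and 0.012 m and angle between holder_1's own z axis and vertical above 0.045 rad and contact force between the fingers and holder_1 above 0.3 N and contact force between holder_1 and granite above 0.3 N and (y of the grasp point in the frame of holder_1 above 0.028 m or y of the grasp point in the frame of holder_1 below -0.028 m)) or (x of holder_2 in the frame of granite_top between -0.065 and 0.065 m and y of holder_2 in the frame of granite_top between -0.095 and 0.095 m and z of holder_2 in the frame of granite_top between -0.004 and 0.012 m and angle between holder_2's own z axis and vertical above 0.045 rad and contact force between the fingers and holder_2 above 0.3 N and contact force between holder_2 and granite above 0.3 N and (y of the grasp point in the frame of holder_2 above 0.028 m or y of the grasp point in the frame of holder_2 below -0.028 m)))), for 0.1 s.
At the end, for the whole second after the job is handed in: the bent holder lies in the steel tray (origin less than 20 mm above its floor); the sound one lies flat, right side up, on the granite (within 80 mm across, 120 mm along of its centre, tilt under 0.03 rad, origin under 1 mm above it, where a bent one's is 2 mm up); both at rest (((x of holder_1 in the frame of tray_in between -0.07 and 0.07 m and y of holder_1 in the frame of tray_in between -0.085 and 0.085 m and z of holder_1 in the frame of tray_in between -0.004 and 0.02 m and linear speed of each of holder_1, holder_2 below 0.02 m/s and angular speed of each of holder_1, holder_2 below 0.2 rad/s and x of holder_2 in the frame of granite_top between -0.08 and 0.08 m and y of holder_2 in the frame of granite_top between -0.12 and 0.12 m and z of holder_2 in the frame of granite_top between -0.003 and 0.001 m and angle between holder_2's own z axis and vertical below 0.03 rad) or (x of holder_2 in the frame of tray_in between -0.07 and 0.07 m and y of holder_2 in the frame of tray_in between -0.085 and 0.085 m and z of holder_2 in the frame of tray_in between -0.004 and 0.02 m and linear speed of each of holder_2, holder_1 below 0.02 m/s and angular speed of each of holder_2, holder_1 below 0.2 rad/s and x of holder_1 in the frame of granite_top between -0.08 and 0.08 m and y of holder_1 in the frame of granite_top between -0.12 and 0.12 m and z of holder_1 in the frame of granite_top between -0.003 and 0.001 m and angle between holder_1's own z axis and vertical below 0.03 rad))); the robot touches nothing.
It fails at once if a holder is slammed or pressed onto the granite with more than 80 N (contact force between any of holder_1, holder_2 and granite above 80 N).
It fails at once if another thing on the bench is moved by more than 40 mm (distance of any of oil_bottle, cleaner, dish, forceps, marker, slide_box, stain_jar from where it was at the start of the episode above 0.04 m).
It also fails if it takes over 72 s, if anything falls off the work surface, if the arm or the gripper's body presses on something with over 40 N, if the wrist force passes 120 N, or if a joint passes its speed limit or range.

## Robot

A 7-joint arm with a two-finger parallel gripper is mounted at the origin on the work surface. World frame = base frame: x ahead of the robot, y to its left, z up, the work surface at z = 0. Lengths are in m, angles in rad, forces in N, time in s.
With the tool pointing down it reaches from about 0.4 to 0.925 m from the base axis. Payload 5.6 kg.
Tool frame: the origin (TCP) lies between the finger pads; the fingertips stand 14 mm ahead of it and the grasp point (between the pads) lies 5 mm behind it (robot.tip_reach is the z of the fingertips in the tool frame, in m); z points along the fingers, y is the direction in which the jaws open and shut (so a half turn about z gives the same grasp; the last joint's range is limited). The gripper opens to 85 mm and grips with 20 to 120 N. Pads are 22 mm wide; open, the fingers measure 114 mm over their backs; the gripper's body (76 mm by 85 mm) begins 54 mm behind the grasp point. The pads swing forward as they close: fully open they stand 13 mm farther back than shut.
Start: joints at [-0.043, 0.468, -0.012, 1.603, 0.006, 1.071, -0.056], TCP at [0.65, -0, 0.245] pointing down, gripper open.
Joint ranges: [-2.53, 2.53], [-0.31, 2.02], [-1.57, 1.55], [0.28, 2.44], [-1.29, 4.43], [0.15, 1.84], [-2.92, 2.92]. Speed limits (rad/s): [2.57, 2.57, 3.14, 3.14, 3.14, 3.14, 3.14].

## Interface

Orientations are given as a unit quaternion [w, x, y, z].
In Python, from station import robot, read_camera, calibration gives the robot as it stands.
- The arm moves only by the shell command python3 -m creep 'ROWS'. ROWS is JSON, one flat list of numbers, 7 for each row, row after row: the shift along the tool's x, y, z normalised to -1 to 1, where 1 is 3 cm, then the turn, a rotation vector about the tool's x, y, z normalised to -1 to 1, where 1 is 10 degrees, then the closure, from 0 (fully open) to 1 (shut). In form: [x, y, z, rx, ry, rz, fingers, x, y, z, rx, ry, rz, fingers, ...]. A call has 1 to 10 rows; each row shifts and turns the commanded pose from where the row before left it, along the tool's axes as they then stand; what a row does not reach is not made up. A row lasts 1/8 s, in which the tool goes at most 62.5 mm and 10.7 degrees, less where a joint would pass 70% of its speed; a pose out of reach is approached as far as the arm can. A call with a number of a shift or a turn outside -1 to 1 is refused whole. A call with a gripper value outside its range is refused whole. The fingers move at their own pace and stop on an object; the grip force is fixed at half the most. Time passes only in rows, so rows that do not move let the fingers close. It gives the time, the measured TCP pose, the force and the opening at its end, in the units of the state.
- robot.state(): the state, without advancing time (a new reading comes with each control period).
- read_camera(name): name is "scene" or "side" or "wrist"; returns the picture (480x640x3 uint8, red, green, blue); there is no depth.
- calibration(name): a dict with "K" (3x3 intrinsics, pixels), "eye" and "orientation" of the camera in the world; the wrist camera has in their place "tool_from_camera" (4x4, takes a point from camera to tool coordinates, whose origin is the TCP and whose axes are the flange's). Camera axes: x right, y up, looking along -z (the intrinsics and any distortion apply to the point x, -y, -z); pixel columns grow to the right and rows downward; lengths in m; the calibration is good to about 2 mm. A picture is of the moment at which its call begins: read the wrist's pose just before it. calibration takes no time and is no camera call.
- robot.close_job(): hands the job in, once; it reports no verdict.
The state is a dict: "clock": time; "joint_pos": joint angles; "joint_vel": joint speeds; "tau": joint torques, N m; "eef_pos": TCP position; "tool_rot": TCP orientation; "contact_force": force on the tool from outside, world axes, zero at the start; "ft_torque": the same for the moment, N m; "finger_gap": finger opening in m.
Only numpy, scipy, OpenCV 4.12 (cv2) and the standard library are available. Lean on these libraries where they do the work, as an engineer would, in place of code of your own. Each camera call takes 0.05 s, during which the arm holds its last target.

## Working session

There is one attempt and no reset: what is moved stays moved. The work goes in short steps, Python scripts to look and compute and a shell command to move; the robot and the scene stay as the last step left them, time stands still between calls to the robot, and variables do not carry over. Pictures are saved under pics/ and viewed, and the job is handed in when it is done.

```bash
ls; mkdir -p pics
python3 - <<'E'
from station import robot, read_camera, calibration
import cv2,numpy as np
for n in ("scene","side","wrist"):
    im=read_camera(n); cv2.imwrite(f"pics/{n}0.png",im[:,:,::-1])
    c=calibration(n); print(n,{k:np.round(np.array(v),4).tolist() for k,v in c.items()})
s=robot.state(); print({k:np.round(np.array(v),4).tolist() for k,v in s.items()}, robot.tip_reach)
E
```

```text
pics
scene {'K': [[616.8267, 0.0, 309.5275], [0.0, 616.8267, 237.5482], [0.0, 0.0, 1.0]], 'eye': [1.4824, -0.6666, 1.1438], 'orientation': [0.8031, 0.3522, 0.1896, 0.4417]}
side {'K': [[500.8929, 0.0, 321.6081], [0.0, 500.8929, 237.7748], [0.0, 0.0, 1.0]], 'eye': [0.2856, -0.8432, 0.9836], 'orientation': [0.9256, 0.357, -0.0504, -0.1155]}
wrist {'K': [[352.6655, 0.0, 316.8887], [0.0, 352.6655, 239.1529], [0.0, 0.0, 1.0]], 'tool_from_camera': [[-0.0005, 0.9635, 0.2678, 0.0682], [1.0, 0.0004, 0.0003, 0.0], [0.0002, 0.2678, -0.9635, -0.1288], [0.0, 0.0, 0.0, 1.0]]}
{'clock': 0.15, 'joint_pos': [-0.043, 0.4682, -0.0116, 1.6034, 0.006, 1.0714, -0.0563], 'joint_vel': [-0.0006, -0.0034, -0.0004, -0.0018, -0.0017, 0.0004, 0.0004], 'tau': [0.0008, -53.2792, 0.0215, -25.1556, 0.0113, 0.0056, -0.0], 'eef_pos': [0.6496, -0.0, 0.2446], 'tool_rot': [-0.0004, 0.7071, 0.7071, -0.0005], 'contact_force': [0.7606, -1.0912, 0.1179], 'ft_torque': [0.0504, -0.0117, 0.0241], 'finger_gap': 0.0854} 0.014
```

View pics/scene0.png

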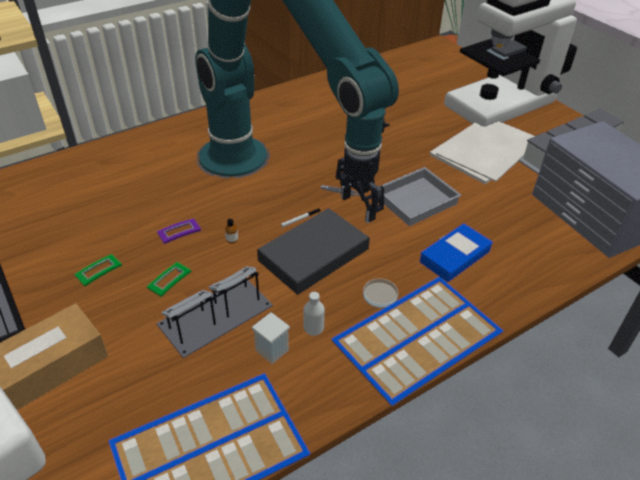

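View pics/side0.png

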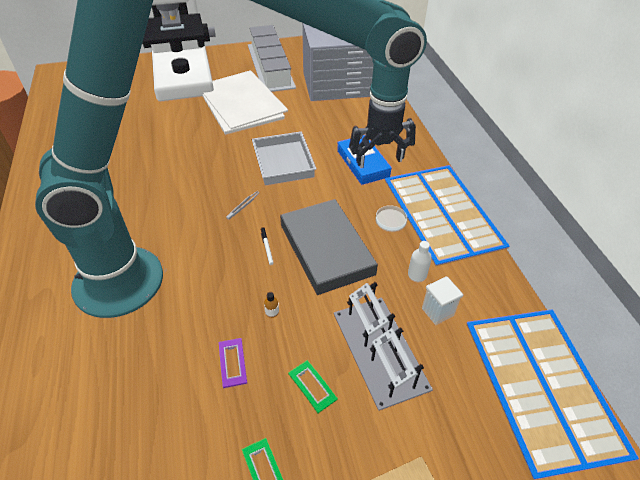

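View pics/wrist0.png

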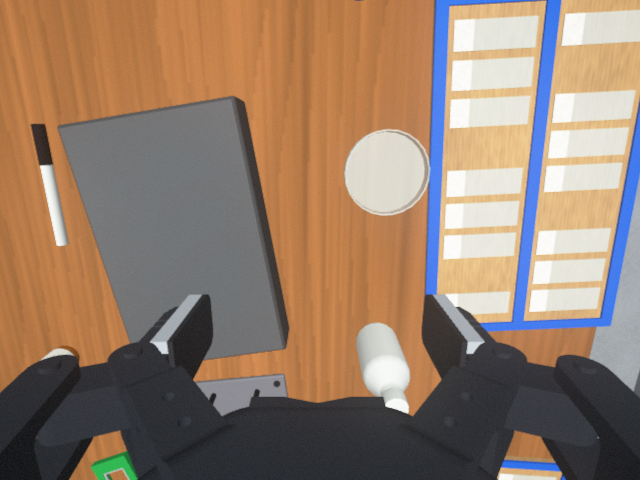

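The scene view shows the rack at about (215,310) with two grey holders, the granite at (313,250) and the tray at (420,195). The green (98,270 and 169,279) and purple (179,231) frames are look-alikes on the table. I'll enlarge the rack next.

```bash
cat > h.py <<'E'
import numpy as np,cv2
from scipy.spatial.transform import Rotation as R
from station import robot, read_camera, calibration
def quat(q): return R.from_quat([q[1],q[2],q[3],q[0]])
def cam(n,st=None):
    c=calibration(n);K=np.array(c["K"])
    if n=="wrist":
        st=st or robot.state();T=np.array(c["tool_from_camera"]);Q=quat(st["tool_rot"]).as_matrix()
        return K,Q@T[:3,:3],Q@T[:3,3]+np.array(st["eef_pos"])
    return K,quat(c["orientation"]).as_matrix(),np.array(c["eye"])
def proj(C,p):
    K,Rm,e=C;q=(np.atleast_2d(p)-e)@Rm;q=q*[1,-1,-1];q=q/q[:,2:];return (q@K.T)[:,:2]
def back(C,uv,z):
    K,Rm,e=C;uv=np.atleast_2d(uv).astype(float);d=np.c_[uv,np.ones(len(uv))]@np.linalg.inv(K).T*[1,-1,-1]@Rm.T
    return e+d*((z-e[2])/d[:,2])[:,None]
def crop(src,dst,x0,y0,x1,y1,f):
    im=cv2.imread(src)[y0:y1,x0:x1];cv2.imwrite(dst,cv2.resize(im,None,fx=f,fy=f,interpolation=cv2.INTER_CUBIC))
def shot(n,dst):
    st=robot.state();im=read_camera(n);cv2.imwrite(dst,im[:,:,::-1]);return cam(n,st)
E
python3 -c "
from h import *
crop('pics/scene0.png','pics/c1.png',150,250,290,360,5)
crop('pics/side0.png','pics/c2.png',320,270,450,415,4)
crop('pics/scene0.png','pics/c3.png',250,160,480,300,3)"
```

```text
(no output)
```

View pics/c1.png

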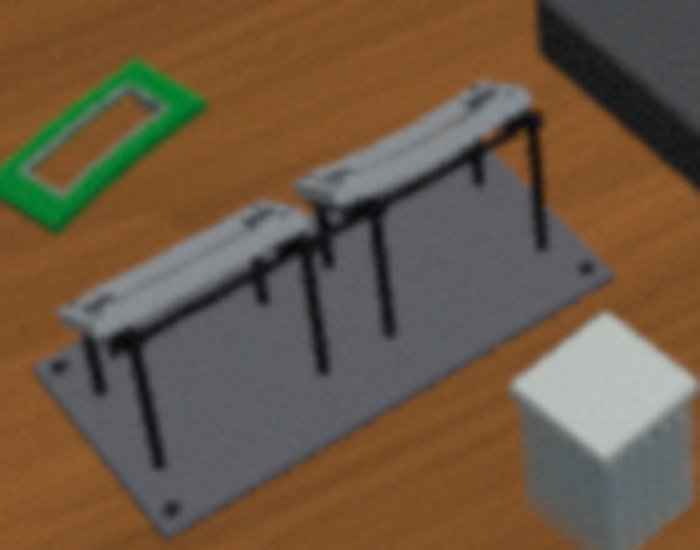

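View pics/c2.png

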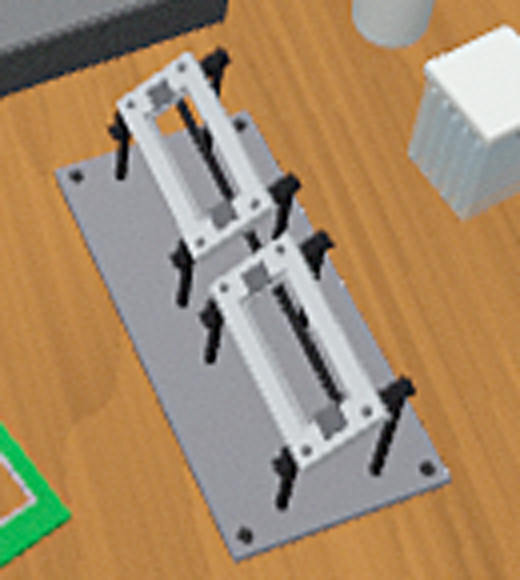

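View pics/c3.png

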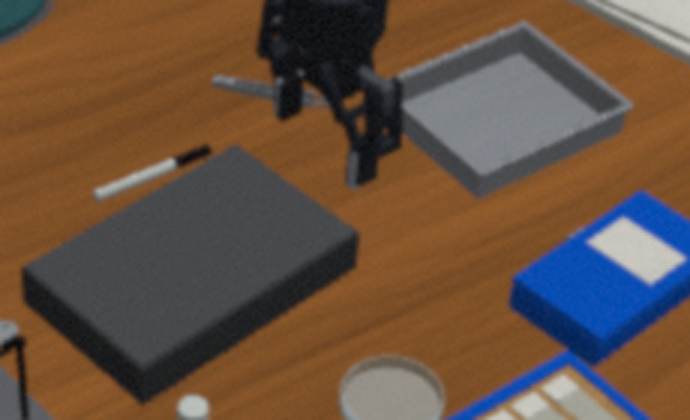

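Run:
```python
from h import *
S=cam("scene");D=cam("side")
def f(a,s,o): return np.array(a,float)/s+np.array(o)
def fit(n,P):
    print(n);print(np.round(P,4).tolist())
    for i in range(len(P)-1): d=P[i+1]-P[i];print(' len',round(np.linalg.norm(d),4),'yaw',round(np.degrees(np.arctan2(d[1],d[0])),1))
r1=back(S,f([[35,370],[168,537],[613,275]],5,(150,250)),.004);fit('rack scene',r1)
r2=back(D,f([[57,172],[245,115],[450,480],[238,560],[57,172]],4,(320,270)),.004);fit('rack side',r2);print('c',r2[:4].mean(0),(r1[0]+r1[2])/2)
g=back(S,f([[237,147],[357,235],[147,365],[25,270],[237,147]],3,(250,160)),.052);fit('granite',g);print(g[:4].mean(0))
g=back(D,[[281,217],[333,200],[377,267],[319,291-13],[281,217]],.052);fit('granite side',g);print(g[:4].mean(0))
t=back(S,f([[395,80],[525,22],[632,103],[480,178],[395,80]],3,(250,160)),.034);fit('tray',t);print(t[:4].mean(0))
t=back(D,[[252,137],[307,133],[315,170],[264,182],[252,137]],.034);fit('tray side',t);print(t[:4].mean(0))
# holder top-surface corners in side view: use rough rack pose
```

```text
rack scene
[[0.5119, -0.4646, 0.004], [0.6336, -0.4511, 0.004], [0.606, -0.2049, 0.004]]
 len 0.1224 yaw 6.3
 len 0.2478 yaw 96.4
rack side
[[0.4877, -0.2199, 0.004], [0.6072, -0.2082, 0.004], [0.6351, -0.4527, 0.004], [0.5143, -0.4663, 0.004], [0.4877, -0.2199, 0.004]]
 len 0.12 yaw 5.6
 len 0.2461 yaw -83.5
 len 0.1215 yaw -173.6
 len 0.2478 yaw 96.2
c [ 0.56108042 -0.33677893  0.004     ] [ 0.55897073 -0.33475705  0.004     ]
granite
[[0.4255, 0.0797, 0.052], [0.5789, 0.102, 0.052], [0.6127, -0.1332, 0.052], [0.4641, -0.1628, 0.052], [0.4255, 0.0797, 0.052]]
 len 0.155 yaw 8.3
 len 0.2377 yaw -81.8
 len 0.1515 yaw -168.8
 len 0.2455 yaw 99.0
[ 0.5202959 -0.0285955  0.052    ]
granite side
[[0.4223, 0.0703, 0.052], [0.5711, 0.1, 0.052], [0.6118, -0.1492, 0.052], [0.4691, -0.1478, 0.052], [0.4223, 0.0703, 0.052]]
 len 0.1517 yaw 11.3
 len 0.2525 yaw -80.7
 len 0.1427 yaw 179.4
 len 0.2231 yaw 102.1
[ 0.51857936 -0.03169452  0.052     ]
tray
[[0.406, 0.2778, 0.034], [0.4004, 0.4465, 0.034], [0.5548, 0.4484, 0.034], [0.5623, 0.2554, 0.034], [0.406, 0.2778, 0.034]]
 len 0.1688 yaw 91.9
 len 0.1544 yaw 0.7
 len 0.1931 yaw -87.8
 len 0.1579 yaw 171.9
[0.48089181 0.35702098 0.034     ]
tray side
[[0.4062, 0.4544, 0.034], [0.5781, 0.4342, 0.034], [0.5592, 0.2533, 0.034], [0.4056, 0.2367, 0.034], [0.4062, 0.4544, 0.034]]
 len 0.1731 yaw -6.7
 len 0.1818 yaw -96.0
 len 0.1545 yaw -173.8
 len 0.2176 yaw 89.8
[0.48725084 0.3446576  0.034     ]
```

Run:
```python
from h import *
S=cam("scene");D=cam("side")
rc=np.array([.560,-.336,0]);yaw=np.radians(6.3)
def hold(y):
    Rz=R.from_euler('z',yaw);Ry=R.from_euler('y',-35,degrees=True)
    o=rc+Rz.apply([0,y,.078]);M=Rz*Ry
    P=[o+M.apply([sx*.025,sy*.054,.008]) for sx,sy in((-1,1),(1,1),(1,-1),(-1,-1))]
    W=[o+M.apply([sx*.015,sy*.038,.008]) for sx,sy in((-1,1),(1,1),(1,-1),(-1,-1))]
    return o,np.array(P),np.array(W)
for n,C,o0,s in(("side",D,(320,270,450,415),5),("scene",S,(150,250,290,360),5)):
    im=cv2.imread(f"pics/{n}0.png")[o0[1]:o0[3],o0[0]:o0[2]];im=cv2.resize(im,None,fx=s,fy=s,interpolation=cv2.INTER_CUBIC)
    for y in(.062,-.062):
        o,P,W=hold(y);print(o)
        for Q in(P,W):
            uv=((proj(C,Q)-o0[:2]+.5)*s).astype(int);cv2.polylines(im,[uv],True,(0,0,255),1)
    cv2.imwrite(f"pics/ov_{n}.png",im[:600])
```

```text
[ 0.55319647 -0.27437442  0.078     ]
[ 0.56680353 -0.39762558  0.078     ]
[ 0.55319647 -0.27437442  0.078     ]
[ 0.56680353 -0.39762558  0.078     ]
```

View pics/ov_side.png

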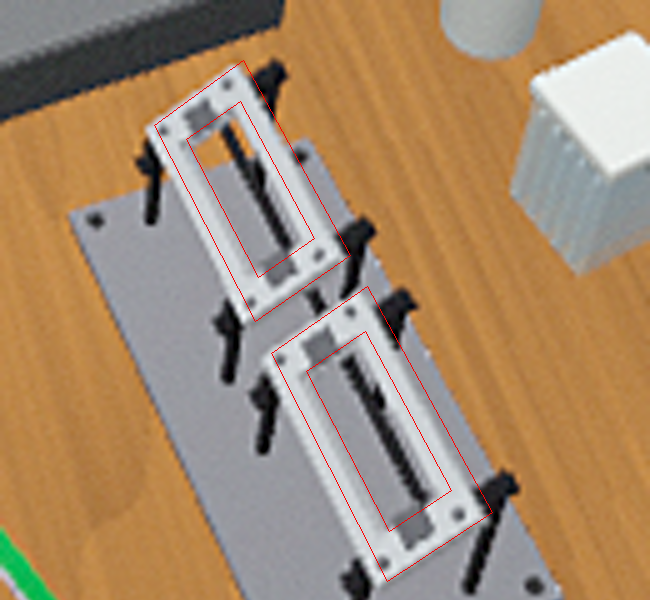

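View pics/ov_scene.png

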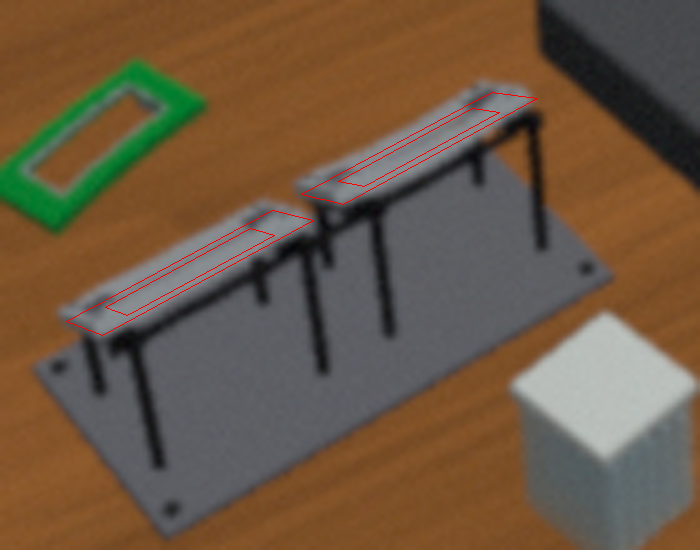

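```bash
cat >> h.py <<'E'
def rot(yaw,tilt): # tool R: yaw about world z, tilt: fingers lean to +x
    return R.from_euler('z',yaw,degrees=True)*R.from_euler('y',-tilt,degrees=True)*quat([0,.70710678,.70710678,0])
def plan(p,Rt,st=None):
    st=st or robot.state();Q=quat(st["tool_rot"]);p=np.array(p)
    d=p-np.array(st["eef_pos"])
    print("shift now-axes",np.round(Q.inv().apply(d)/.03,3),"| in target axes",np.round(Rt.inv().apply(d)/.03,3),"| turn",np.round((Q.inv()*Rt).as_rotvec(degrees=True)/10,3))
E
python3 -c "
from h import *
plan([.504,-.279,.1456+.03],rot(6.3,35))"
```

```text
shift now-axes [-9.299 -4.85   2.307] | in target axes [-8.71  -6.106 -1.469] | turn [-3.504  0.193 -0.61 ]
```

```bash
python3 -m creep '[-0.93,-0.485,0,0,0,0,0, -0.93,-0.485,0,0,0,0,0, -0.93,-0.485,0,0,0,0,0, -0.93,-0.485,0,0,0,0,0, -0.93,-0.485,0,0,0,0,0, -0.93,-0.485,0,0,0,0,0, -0.93,-0.485,0,0,0,0,0, -0.93,-0.485,0,0,0,0,0, -0.93,-0.485,0,0,0,0,0, -0.93,-0.485,0,0,0,0,0]'
python3 -m creep '[0,0,0,-0.876,0.048,-0.152,0, 0,0,0,-0.876,0.048,-0.152,0, 0,0,0,-0.876,0.048,-0.152,0, 0,0,0,-0.876,0.048,-0.152,0, 0,0,0,0,0,0,0]'
python3 -c "
from h import *
plan([.504,-.279,.1456],rot(6.3,35))
shot('wrist','pics/w1.png')"
```

```text
clock: 1.4
eef_pos: [0.5038, -0.2798, 0.2451]
tool_rot: [-0.0, 0.707, 0.707, -0.0]
contact_force: [-0.4, -0.2, -0.6]
finger_gap: 0.0855
clock: 2.02
eef_pos: [0.503, -0.2778, 0.2437]
tool_rot: [0.183, 0.644, 0.712, 0.211]
contact_force: [-0.6, -0.6, -0.0]
finger_gap: 0.0859
shift now-axes [-0.081 -1.729  2.775] | in target axes [-0.042 -1.853  2.694] | turn [-0.258 -0.035 -0.071]
```

View pics/w1.png

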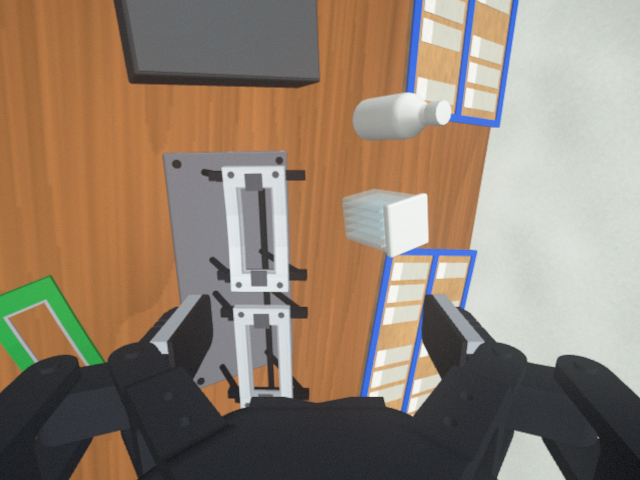

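```bash
python3 -m creep '[0,0,0,-0.25,-0.03,-0.07,0, -0.01,-0.46,0.67,0,0,0,0, -0.01,-0.46,0.67,0,0,0,0, -0.01,-0.46,0.67,0,0,0,0, -0.01,-0.46,0.67,0,0,0,0, 0,0,0,0,0,0,0, 0,0,0,0,0,0,0]'
python3 - <<'E'
from h import *
plan([.504,-.279,.1456],rot(6.3,35))
C=shot('wrist','pics/w2.png')
im=cv2.imread('pics/w2.png')
Rz=R.from_euler('z',6.3,degrees=True);M=Rz*R.from_euler('y',-35,degrees=True)
for o in ([.551,-.274,.078],[.565,-.3975,.078]):
  for a,b in((.025,.054),(.015,.038)):
    P=np.array(o)+M.apply([[-a,b,.008],[a,b,.008],[a,-b,.008],[-a,-b,.008]])
    cv2.polylines(im,[np.round(proj(C,P)).astype(int)],True,(0,0,255),1)
cv2.imwrite('pics/w2o.png',im)
E
```

```text
clock: 2.95
eef_pos: [0.5077, -0.278, 0.1483]
tool_rot: [0.201, 0.634, 0.712, 0.225]
contact_force: [-0.2, -0.2, -0.2]
finger_gap: 0.0852
shift now-axes [-0.019 -0.156 -0.001] | in target axes [-0.02  -0.156 -0.   ] | turn [ 0.012 -0.01   0.036]
```

View pics/w2o.png

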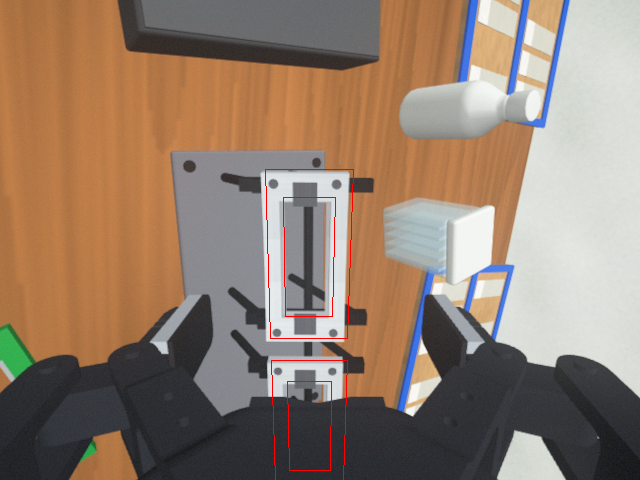

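```bash
python3 -m creep '[0,-0.19,0,0,0,0.03,0, 0,0,0.47,0,0,0,0, 0,0,0.47,0,0,0,0, 0,0,0.47,0,0,0,0, 0,0,0.47,0,0,0,0, 0,0,0.45,0,0,0,0, 0,0,0,0,0,0,0, 0,0,0,0,0,0,0]'
python3 - <<'E'
from h import *
plan([.5439,-.2748,.0882],rot(6.3,35))
C=shot('wrist','pics/w3.png')
E
```

```text
clock: 4.0
eef_pos: [0.5425, -0.2767, 0.0902]
tool_rot: [0.197, 0.636, 0.711, 0.225]
contact_force: [-0.4, 1.0, -0.4]
finger_gap: 0.0851
shift now-axes [0.057 0.006 0.086] | in target axes [0.057 0.006 0.085] | turn [-0.021 -0.037 -0.002]
```

View pics/w3.png

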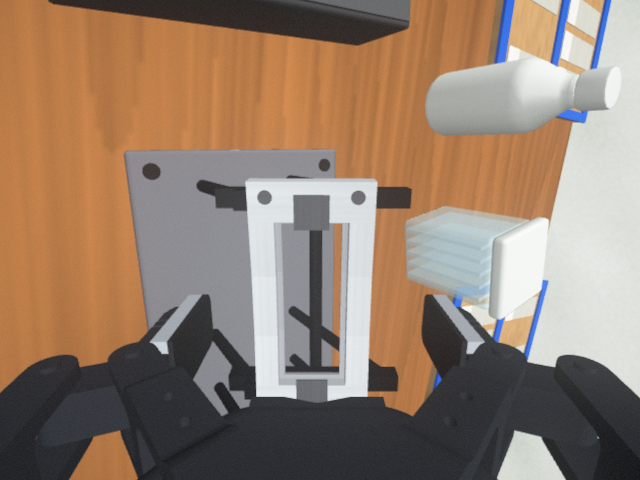

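```bash
python3 -m creep '[0.05,0,0.08,0,0,0,0, 0,0,0,0,0,0,0.2, 0,0,0,0,0,0,0.3, 0,0,0,0,0,0,0.4, 0,0,0,0,0,0,0.5, 0,0,0,0,0,0,0.6, 0,0,0,0,0,0,0.6, 0,0,0,0,0,0,0.6]'
python3 - <<'E'
from h import *
plan([.5439,-.2748,.0882],rot(6.3,35))
C=shot('wrist','pics/w4.png')
E
```

```text
clock: 5.05
eef_pos: [0.5432, -0.2757, 0.0892]
tool_rot: [0.196, 0.636, 0.712, 0.225]
contact_force: [-6.3, -0.5, 6.7]
finger_gap: 0.0478
shift now-axes [0.028 0.004 0.043] | in target axes [0.028 0.003 0.043] | turn [-0.029 -0.047 -0.002]
```

View pics/w4.png

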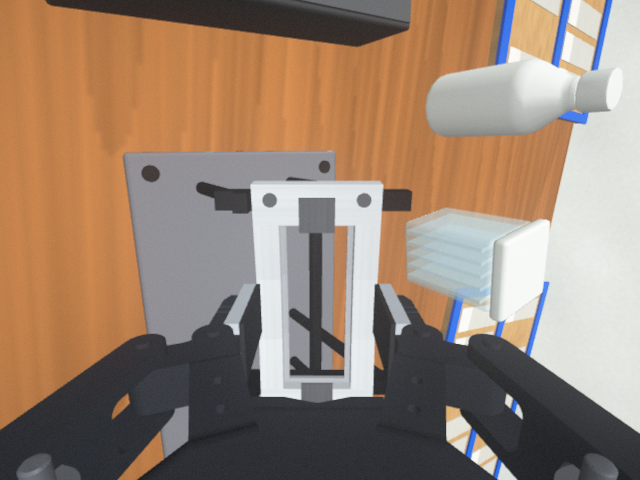

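```bash
python3 -m creep '[0,0,0,0,0,0,0.8, 0,0,-0.2,0,0,0,0.8, 0,0,-0.4,0,0,0,0.8, 0,0,-0.6,0,0,0,0.8, 0,0,-0.8,0,0,0,0.8, 0,0,-0.8,0,0,0,0.8, 0,0,-0.8,0,0,0,0.8, 0,0,-0.8,0,0,0,0.8, 0,0,0,0,0,0,0.8]'
python3 - <<'E'
from h import *
C=shot('side','pics/s5.png');crop('pics/s5.png','pics/s5c.png',260,180,460,330,4)
E
```

```text
clock: 6.22
eef_pos: [0.469, -0.2857, 0.1993]
tool_rot: [0.198, 0.636, 0.712, 0.224]
contact_force: [-0.1, 0.6, -0.7]
finger_gap: 0.0476
```

View pics/s5c.png

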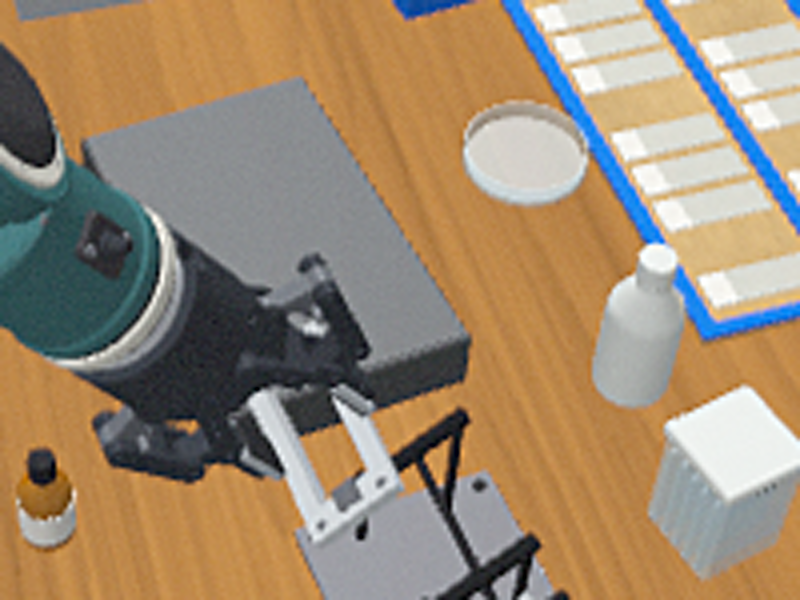

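The holder is held square between the pads, with its near end at crop (355,510), and is clear of the rack. The granite corners are clearer in this view, so I'll refine its pose and plan the placing.

Run:
```python
from h import *
from scipy.optimize import least_squares
D=cam('side');S=cam('scene')
g=np.array([[83,145],[303,80],[468,340]])/4+[260,180]
uvS=np.array([[237,147],[357,235],[147,365],[25,270]])/3+[250,160]
L=lambda v,c:np.array([v[0],v[1],.052])+R.from_euler('z',v[2]).apply(np.array(c))
cS=[[-.08,.125,0],[.08,.125,0],[.08,-.125,0],[-.08,-.125,0]]
f=lambda v:np.r_[(proj(D,L(v,cS[:3]))-g).ravel(),(proj(S,L(v,cS))-uvS).ravel()]
r=least_squares(f,[.52,-.03,.15]);v=r.x;print(v,np.degrees(v[2]),np.round(r.fun,1))
for y in (.055,0,-.055):print(y,L(v,[[0,y,0]]))
o=L(v,[[0,.05,0]])[0]
plan(o+[0,0,.12],rot(np.degrees(v[2]),0))
```

```text
[ 0.51944898 -0.03017308  0.15380877] 8.812593556963918 [-1.  -2.  -0.4 -1.9  1.3 -0.9 -0.4 -1.   1.2 -0.4 -1.8  2.6 -1.9 -0.6]
0.055 [[0.51102282 0.02417763 0.052     ]]
0 [[ 0.51944898 -0.03017308  0.052     ]]
-0.055 [[ 0.52787515 -0.08452379  0.052     ]]
shift now-axes [9.909 1.58  2.231] | in target axes [9.805 2.956 0.878] | turn [ 3.477  0.038 -0.227]
```

```bash
python3 -m creep '[0,0,0,0.87,0,-0.057,0.8, 0,0,0,0.87,0,-0.057,0.8, 0,0,0,0.87,0,-0.057,0.8, 0,0,0,0.87,0,-0.057,0.8, 0,0,0,0,0,0,0.8]'
python3 -m creep '[0.9,0.28,0,0,0,0,0.8, 0.9,0.28,0,0,0,0,0.8, 0.9,0.28,0,0,0,0,0.8, 0.9,0.28,0,0,0,0,0.8, 0.9,0.28,0,0,0,0,0.8, 0.9,0.28,0,0,0,0,0.8, 0.9,0.28,0,0,0,0,0.8, 0.9,0.28,0,0,0,0,0.8, 0.9,0.28,0,0,0,0,0.8, 0.9,0.28,0,0,0,0,0.8]'
python3 -m creep '[0.7,0.15,0,0,0,0,0.8, 0,0,0,0,0,0,0.8, 0,0,0,0,0,0,0.8]'
python3 - <<'E'
from h import *
plan([.5118,.0192,.052+.012],rot(8.8,0))
print(robot.state()["contact_force"])
shot('side','pics/s6.png');crop('pics/s6.png','pics/s6c.png',240,120,440,270,4)
E
```

```text
clock: 6.9
eef_pos: [0.4733, -0.2789, 0.1954]
tool_rot: [0.021, 0.647, 0.762, 0.031]
contact_force: [-1.1, 0.8, -1.4]
finger_gap: 0.0475
clock: 8.15
eef_pos: [0.5098, -0.0014, 0.2035]
tool_rot: [0.02, 0.65, 0.759, 0.031]
contact_force: [-0.5, -0.1, -2.1]
finger_gap: 0.0478
clock: 8.52
eef_pos: [0.5115, 0.0182, 0.2044]
tool_rot: [0.021, 0.65, 0.759, 0.03]
contact_force: [0.2, -0.7, -1.7]
finger_gap: 0.0475
shift now-axes [-0.006 -0.328  4.67 ] | in target axes [0.03  0.016 4.681] | turn [ 0.422 -0.045  0.003]
[ 0.20990588 -0.74404039 -1.67790098]
```

View pics/s6c.png

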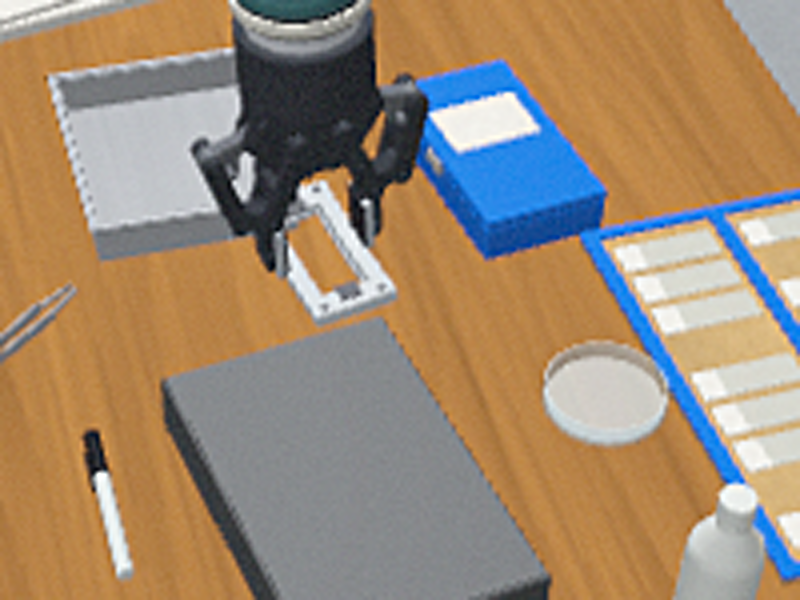

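```bash
python3 -m creep '[0,0,0,0.42,-0.04,0,0.8, 0,0,0,0,0,0,0.8, 0,0,0.6,0,0,0,0.8, 0,0,0.8,0,0,0,0.8, 0,0,0.8,0,0,0,0.8, 0,0,0.7,0,0,0,0.8, 0,0,0.5,0,0,0,0.8, 0,0,0.3,0,0,0,0.8, 0,0,0,0,0,0,0.8, 0,0,0,0,0,0,0.8]'
python3 - <<'E'
from h import *
plan([.5118,.0192,.067],rot(8.8,0))
print(robot.state()["contact_force"])
shot('side','pics/s7.png');crop('pics/s7.png','pics/s7c.png',260,170,400,275,5)
shot('wrist','pics/w7.png')
E
```

```text
clock: 9.82
eef_pos: [0.5129, 0.0198, 0.0946]
tool_rot: [0.001, 0.65, 0.76, 0.001]
contact_force: [-0.5, 0.8, -0.6]
finger_gap: 0.0473
shift now-axes [-0.014 -0.04   0.921] | in target axes [-0.014 -0.038  0.921] | turn [ 0.013 -0.001  0.013]
[-0.47887327  0.75358867 -0.57692559]
```

View pics/s7c.png

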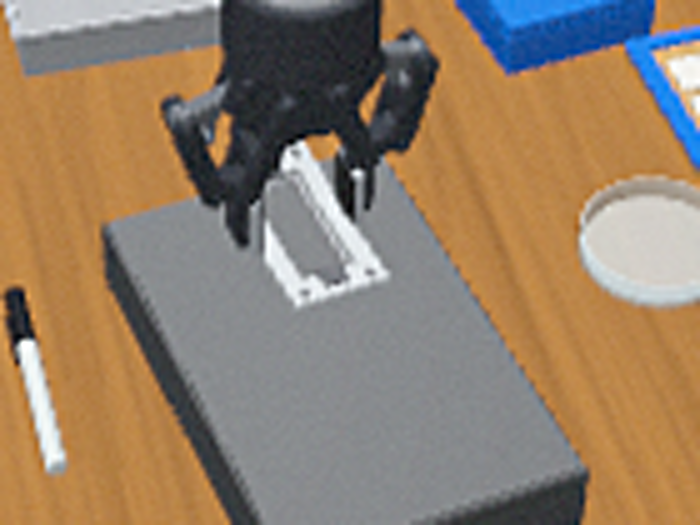

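View pics/w7.png

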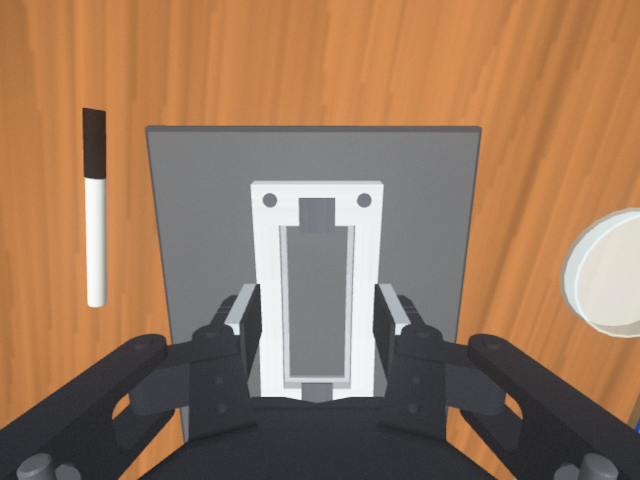

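The holder is centred over the granite and parallel to its edges (wrist view, centre near x=316). Now I'll lower it gently.

```bash
python3 -m creep '[0,-0.04,0.3,0,0,0,0.8, 0,0,0.25,0,0,0,0.8, 0,0,0.2,0,0,0,0.8, 0,0,0,0,0,0,0.8, 0,0,0,0,0,0,0.8]'; python3 -m creep '[0,0,0.05,0,0,0,0.8, 0,0,0.05,0,0,0,0.8, 0,0,0,0,0,0,0.8, 0,0,0,0,0,0,0.8]'
```

```text
clock: 10.55
eef_pos: [0.5113, 0.0196, 0.0715]
tool_rot: [0.0, 0.65, 0.76, 0.0]
contact_force: [0.4, -0.4, -1.3]
finger_gap: 0.0474
clock: 11.05
eef_pos: [0.5112, 0.0196, 0.0686]
tool_rot: [0.0, 0.65, 0.76, 0.0]
contact_force: [0.0, -0.1, -0.6]
finger_gap: 0.0474
```

```bash
python3 -m creep '[0,0,0.04,0,0,0,0.8, 0,0,0,0,0,0,0.8]'; python3 -m creep '[0,0,0.04,0,0,0,0.8, 0,0,0,0,0,0,0.8]';python3 -m creep '[0,0,0.03,0,0,0,0.8, 0,0,0,0,0,0,0.8]'
```

```text
clock: 11.3
eef_pos: [0.5113, 0.0195, 0.0675]
tool_rot: [0.0, 0.65, 0.76, 0.001]
contact_force: [-0.8, -0.2, 0.5]
finger_gap: 0.0473
clock: 11.55
eef_pos: [0.5113, 0.0195, 0.0672]
tool_rot: [0.0, 0.65, 0.76, 0.0]
contact_force: [-3.2, 0.1, 12.0]
finger_gap: 0.0474
clock: 11.8
eef_pos: [0.5114, 0.0195, 0.0672]
tool_rot: [0.0, 0.65, 0.76, 0.0]
contact_force: [-5.4, -0.6, 20.1]
finger_gap: 0.0474
```

```bash
python3 -m creep '[0,0,-0.06,0,0,0,0.8, 0,0,0,0,0,0,0.4, 0,0,0,0,0,0,0.3, 0,0,0,0,0,0,0.2, 0,0,0,0,0,0,0.15, 0,0,-0.2,0,0,0,0.15, 0,0,-0.5,0,0,0,0.15, 0,0,-0.8,0,0,0,0.3, 0,0,-0.8,0,0,0,0.6, 0,0,0,0,0,0,1]'
python3 - <<'E'
from h import *
C=shot('wrist','pics/w8.png')
shot('side','pics/s8.png');crop('pics/s8.png','pics/s8c.png',260,170,400,275,5)
E
```

```text
clock: 13.05
eef_pos: [0.5128, 0.0197, 0.1388]
tool_rot: [0.002, 0.65, 0.76, 0.002]
contact_force: [-0.5, 0.1, -0.4]
finger_gap: 0.024
```

View pics/w8.png

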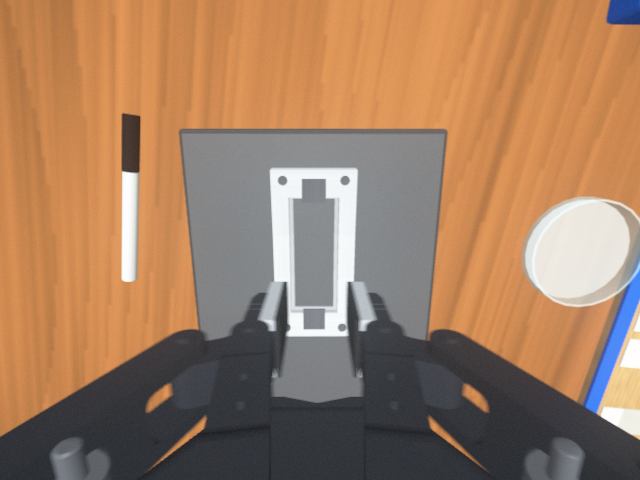

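View pics/s8c.png

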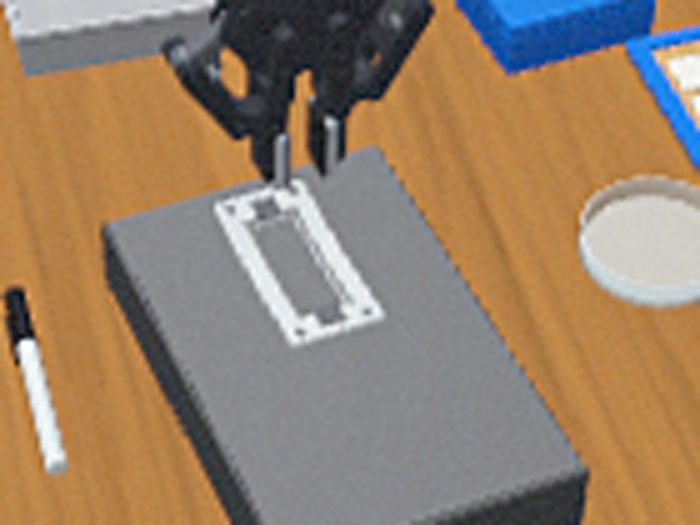

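Run:
```python
from h import *
C=cam('wrist')
P=back(C,[[271,169],[357,168],[356,335],[271,335]],.061);print(np.round(P,4));c=P.mean(0)
d=(P[0]+P[1]-P[2]-P[3])/2;d[2]=0;y=d/np.linalg.norm(d);x=np.array([y[1],-y[0],0]);print(c,np.linalg.norm(d),np.degrees(np.arctan2(-y[0],y[1])))
G=R.from_euler('z',8.81,degrees=True).inv().apply(c-[.51945,-.03017,.052]);print('granite frame',G)
t=c-.046*y+.012*x;t[2]=.090;plan(t,rot(8.8,0))
```

```text
[[ 0.4773  0.0678  0.061 ]
 [ 0.5256  0.076   0.061 ]
 [ 0.5447 -0.0291  0.061 ]
 [ 0.4901 -0.0376  0.061 ]]
[0.50939699 0.01926819 0.061     ] 0.10646372020492136 8.61401406389637
granite frame [-0.00236253  0.05039461  0.009     ]
shift now-axes [-1.536  0.329  1.552] | in target axes [-1.535  0.336  1.552] | turn [ 0.011 -0.001  0.014]
```

```bash
python3 -m creep '[-0.77,0.165,0,0,0,0,1, -0.77,0.165,0,0,0,0,1, 0,0,0.5,0,0,0,1, 0,0,0.5,0,0,0,1, 0,0,0.5,0,0,0,1, 0,0,0,0,0,0,1, 0,0,0,0,0,0,1]'; python3 -m creep '[0,0,0.1,0,0,0,1, 0,0,0.1,0,0,0,1, 0,0,0.1,0,0,0,1, 0,0,0,0,0,0,1, 0,0,0,0,0,0,1]'
python3 - <<'E'
from h import *
shot('side','pics/s9.png');crop('pics/s9.png','pics/s9c.png',260,170,400,275,5)
shot('wrist','pics/w9.png')
E
```

```text
clock: 14.02
eef_pos: [0.5282, -0.0242, 0.091]
tool_rot: [0.0, 0.65, 0.76, 0.0]
contact_force: [0.1, 0.1, 0.4]
finger_gap: 0.0001
clock: 14.65
eef_pos: [0.5282, -0.0246, 0.082]
tool_rot: [0.0, 0.65, 0.76, 0.0]
contact_force: [0.6, 0.1, 0.8]
finger_gap: -0.0001
```

View pics/s9c.png

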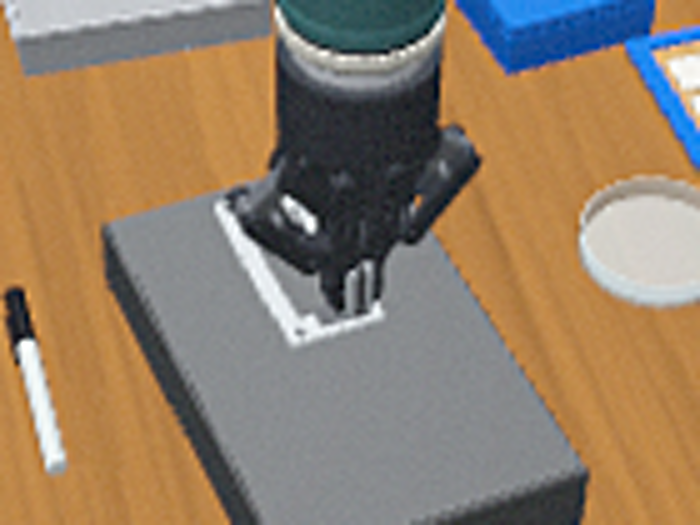

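View pics/w9.png

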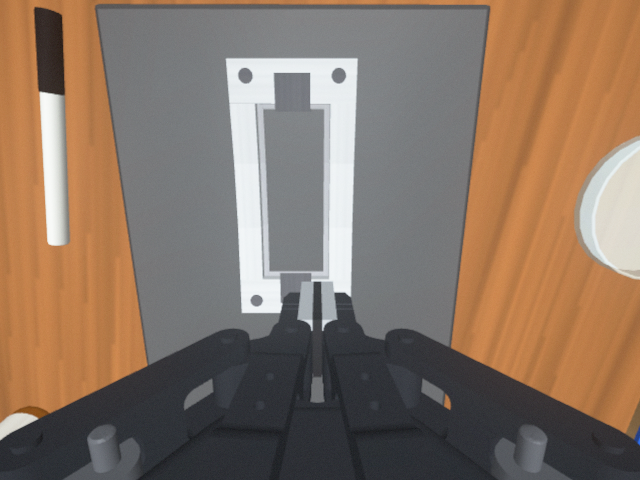

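The closed tips stand over the near end bar by its right corner (wrist 318,290). Now I'll press down in steps of about 1 mm.

```bash
python3 -m creep '[0,0,0.05,0,0,0,1, 0,0,0.05,0,0,0,1, 0,0,0.05,0,0,0,1, 0,0,0,0,0,0,1]'; python3 -m creep '[0,0,0.04,0,0,0,1, 0,0,0,0,0,0,1]';  python3 -m creep '[0,0,0.04,0,0,0,1, 0,0,0,0,0,0,1]'; python3 -m creep '[0,0,0.03,0,0,0,1, 0,0,0,0,0,0,1]'
```

```text
clock: 15.25
eef_pos: [0.528, -0.0245, 0.0773]
tool_rot: [0.0, 0.65, 0.76, 0.0]
contact_force: [-0.7, -0.3, 0.2]
finger_gap: -0.0003
clock: 15.5
eef_pos: [0.5282, -0.0246, 0.0763]
tool_rot: [0.0, 0.65, 0.76, 0.0]
contact_force: [-1.0, 0.4, 0.3]
finger_gap: 0.0002
clock: 15.75
eef_pos: [0.5281, -0.0245, 0.0751]
tool_rot: [0.0, 0.65, 0.76, 0.0]
contact_force: [1.1, -0.4, 1.1]
finger_gap: -0.0
clock: 16.0
eef_pos: [0.5282, -0.0246, 0.0742]
tool_rot: [0.0, 0.65, 0.76, 0.0]
contact_force: [0.2, -0.4, -0.2]
finger_gap: 0.0
```

```bash
python3 -m creep '[0,0,0.03,0,0,0,1, 0,0,0,0,0,0,1]';python3 -m creep '[0,0,0.03,0,0,0,1, 0,0,0,0,0,0,1]'
python3 - <<'E'
from h import *
shot('side','pics/s10.png');crop('pics/s10.png','pics/s10c.png',260,170,400,275,5)
shot('wrist','pics/w10.png')
E
```

```text
clock: 16.25
eef_pos: [0.5282, -0.0246, 0.0741]
tool_rot: [0.0, 0.65, 0.76, 0.0]
contact_force: [-3.0, -0.3, 7.7]
finger_gap: 0.0001
clock: 16.5
eef_pos: [0.5282, -0.0246, 0.074]
tool_rot: [0.0, 0.65, 0.76, 0.0]
contact_force: [-4.0, -1.3, 15.8]
finger_gap: 0.0002
```

View pics/w10.png

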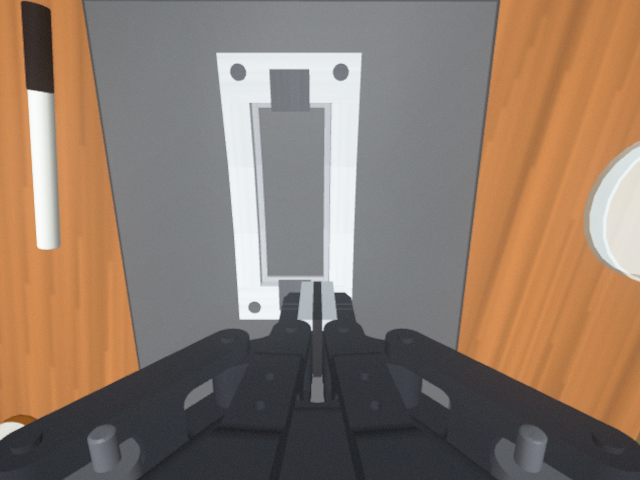

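View pics/s10c.png

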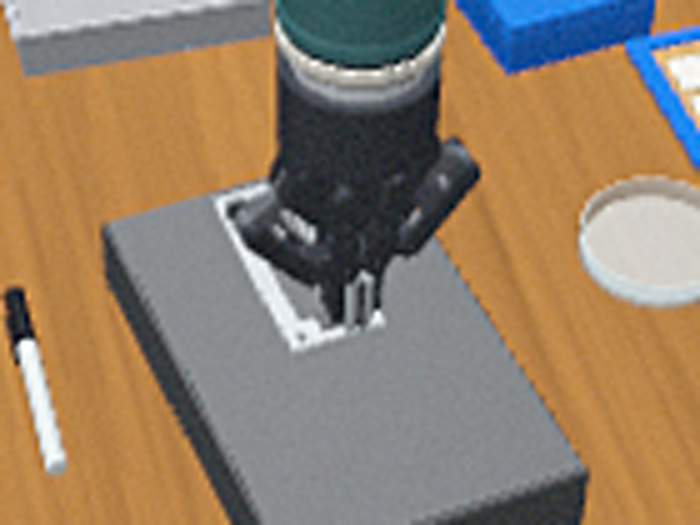

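```bash
python3 - <<'E'
from h import *
st=robot.state();C=cam('wrist',st)
# far top edge corners: width 0.05 -> height
for name,uv in (("far holder",[[217,54],[361,54]]),):
    for z in (.060,.063,.066,.068,.071):
        P=back(C,uv,z);print(name,z,round(np.linalg.norm(P[1]-P[0]),4),np.round(P.mean(0),4))
E
python3 -c "
from h import *
crop('pics/w10.png','pics/w10c.png',200,30,380,330,2)
crop('pics/s8.png','pics/a.png',295,195,345,245,8);crop('pics/s10.png','pics/b.png',295,195,345,245,8)
cv2.imwrite('pics/ab.png',np.hstack([cv2.imread('pics/a.png'),cv2.imread('pics/b.png')]))
import cv2"
```

```text
far holder 0.06 0.0528 [0.5028 0.0717 0.06  ]
far holder 0.063 0.0517 [0.5031 0.0711 0.063 ]
far holder 0.066 0.0506 [0.5035 0.0705 0.066 ]
far holder 0.068 0.0499 [0.5037 0.0701 0.068 ]
far holder 0.071 0.0487 [0.504  0.0695 0.071 ]
```

View pics/ab.png

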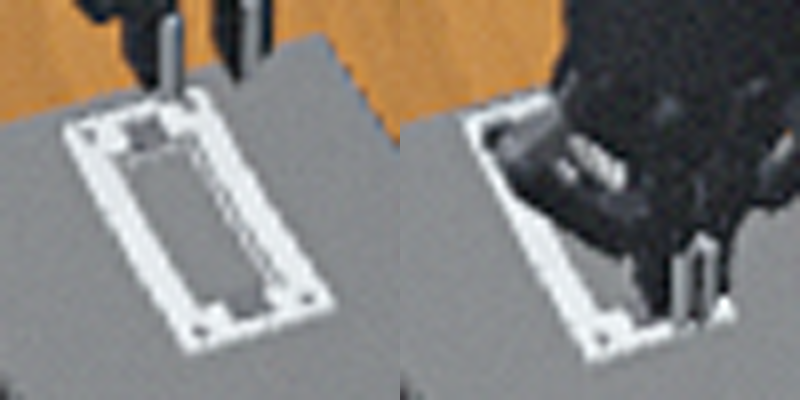

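View pics/w10c.png

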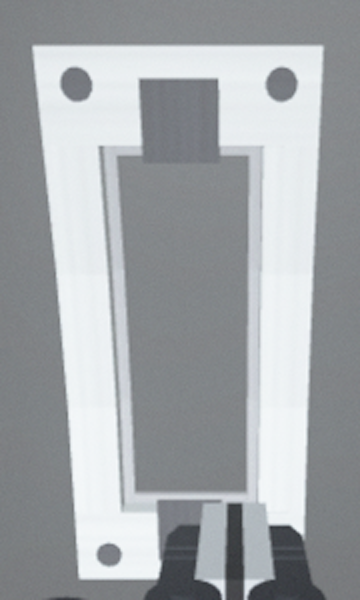

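In the side view the near corner drops about 1.5 px while the far end rises about 1 px. The far end's width in the wrist view puts its top at 68 mm, against 63 mm when level, so this holder rocks: it is the bent one. I'll lift off and see whether it falls back.

```bash
python3 -m creep '[0,0,-0.2,0,0,0,1, 0,0,-0.4,0,0,0,1, 0,0,-0.7,0,0,0,0.8, 0,0,-0.4,0,0,0,0.5, 0,0,0,0,0,0,0.1, 0,0,0,0,0,0,0.1]'
python3 - <<'E'
from h import *
plan([.5110,.0195,.068],rot(8.8,0))
shot('side','pics/s11.png');crop('pics/s11.png','pics/b.png',295,195,345,245,8)
cv2.imwrite('pics/ab2.png',np.hstack([cv2.imread('pics/a.png'),cv2.imread('pics/b.png')]))
shot('wrist','pics/w11.png')
E
```

```text
clock: 17.35
eef_pos: [0.5276, -0.0245, 0.123]
tool_rot: [-0.0, 0.65, 0.76, 0.0]
contact_force: [-0.3, -0.1, 0.5]
finger_gap: 0.0706
shift now-axes [ 1.536 -0.32   1.833] | in target axes [ 1.536 -0.324  1.832] | turn [ 0.    -0.002  0.014]
```

View pics/ab2.png

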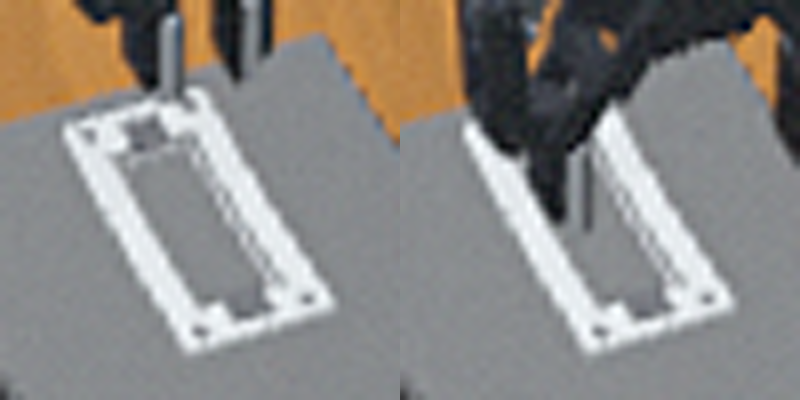

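View pics/w11.png

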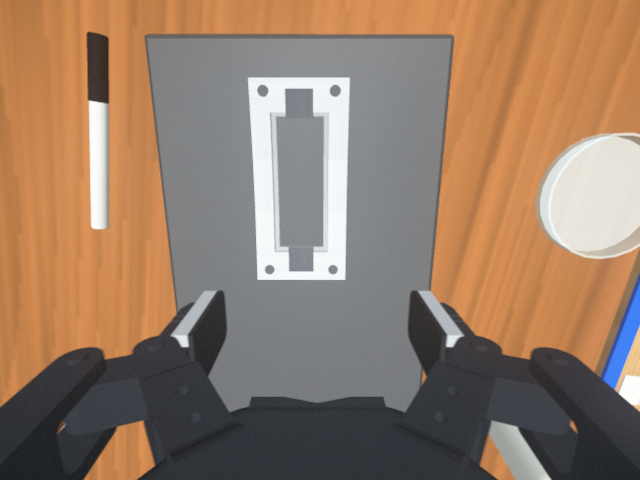

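```bash
python3 -m creep '[0.77,-0.16,0,0,0,0,0.1, 0.77,-0.16,0,0,0,0,0.1, 0,0,0,0,0,0,0.1, 0,0,0.6,0,0,0,0.1, 0,0,0.6,0,0,0,0.1, 0,0,0.5,0,0,0,0.1, 0,0,0.18,0,0,0,0.1, 0,0,0,0,0,0,0.1]'
python3 - <<'E'
from h import *
plan([.5110,.0195,.0665],rot(8.8,0))
shot('wrist','pics/w12.png')
E
```

```text
clock: 18.45
eef_pos: [0.5114, 0.0193, 0.0667]
tool_rot: [0.0, 0.65, 0.76, 0.0]
contact_force: [0.0, 0.1, -0.4]
finger_gap: 0.077
shift now-axes [ 0.007 -0.012  0.007] | in target axes [ 0.007 -0.012  0.007] | turn [ 0.002 -0.001  0.012]
```

View pics/w12.png

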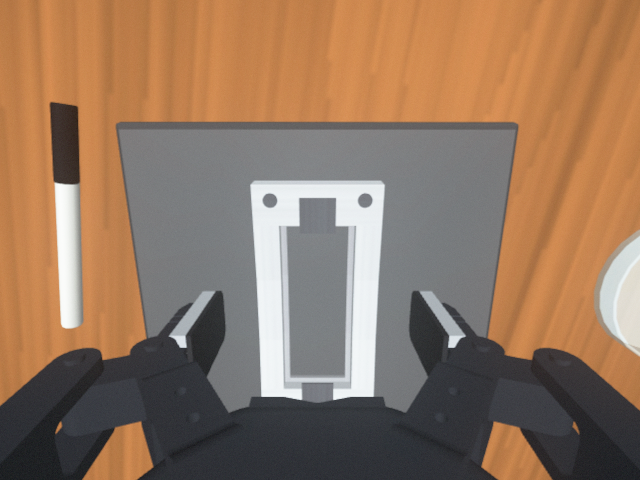

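```bash
python3 -m creep '[0,0,0,0,0,0,0.3, 0,0,0,0,0,0,0.4, 0,0,0,0,0,0,0.5, 0,0,0,0,0,0,0.8, 0,0,0,0,0,0,0.8, 0,0,-0.2,0,0,0,0.8, 0,0,-0.6,0,0,0,0.8, 0,0,-0.9,0,0,0,0.8, 0,0,-0.9,0,0,0,0.8, 0,0,-0.9,0,0,0,0.8]'; python3 -m creep '[0,0,-0.9,0,0,0,0.8, 0,0,0,0,0,0,0.8, 0,0,0,0,0,0,0.8]'
python3 - <<'E'
from h import *
shot('wrist','pics/w13.png')
crop('pics/side0.png','pics/t1.png',240,120,330,195,8)
crop('pics/scene0.png','pics/t2.png',370,160,470,235,8)
E
```

```text
clock: 19.75
eef_pos: [0.5111, 0.0196, 0.173]
tool_rot: [0.0, 0.65, 0.76, 0.0]
contact_force: [0.0, -0.6, -0.7]
finger_gap: 0.0474
clock: 20.12
eef_pos: [0.5107, 0.0195, 0.1983]
tool_rot: [-0.0, 0.65, 0.76, -0.0]
contact_force: [0.3, -0.7, -1.7]
finger_gap: 0.0474
```

View pics/w13.png

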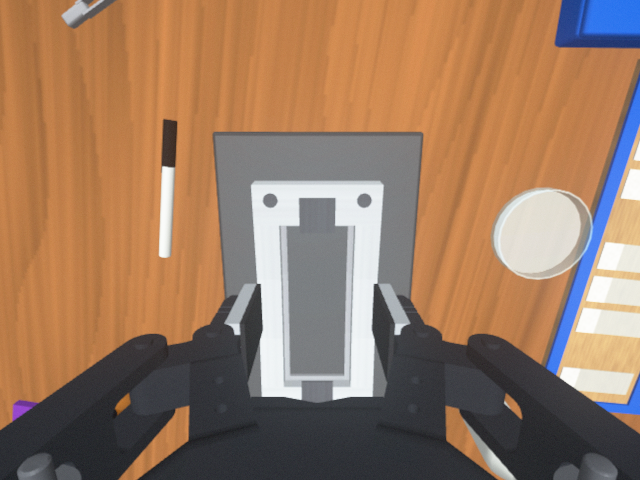

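View pics/t1.png

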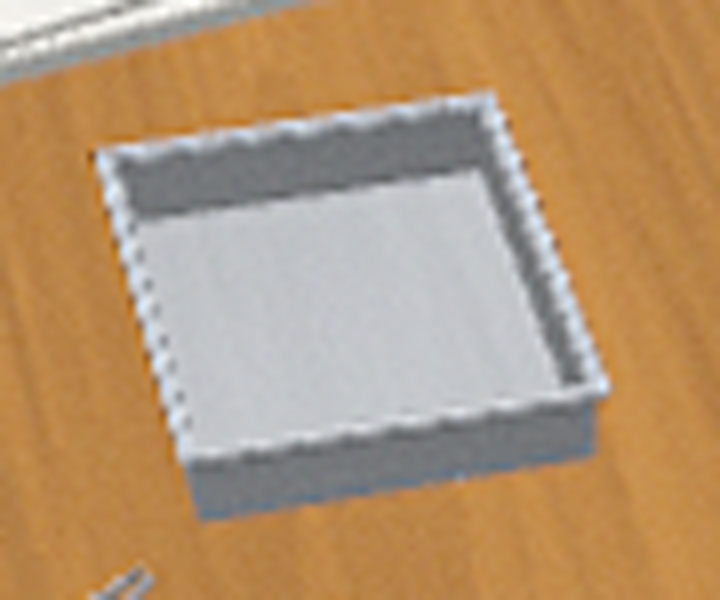

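View pics/t2.png

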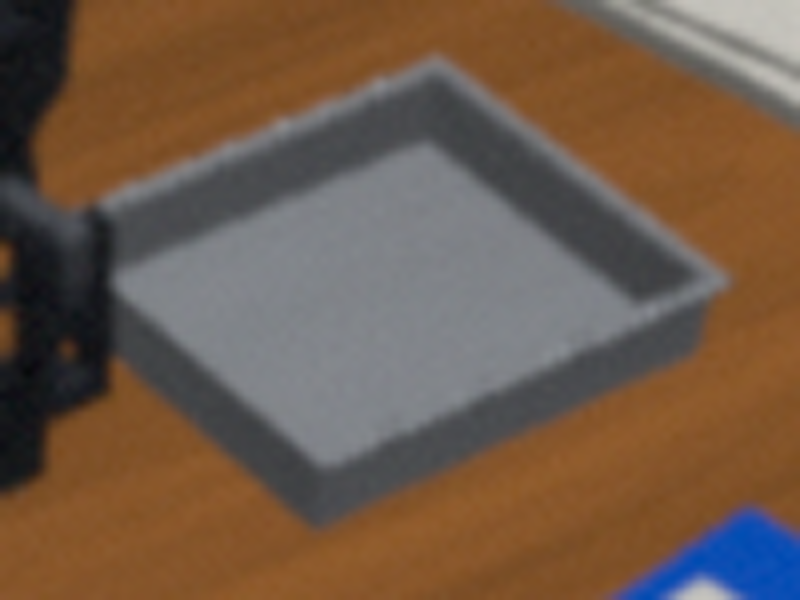

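Run:
```python
from h import *
from scipy.optimize import least_squares
D=cam('side');S=cam('scene')
g=np.array([[97,152],[493,93],[607,388],[187,460]])/8+[240,120]
s=np.array([[437,57],[730,278],[320,468]])/8+[370,160]
c=[[-.075,.09,0],[.075,.09,0],[.075,-.09,0],[-.075,-.09,0]]
L=lambda v,c:np.array([v[0],v[1],.034])+R.from_euler('z',v[2]).apply(np.array(c))
r=least_squares(lambda v:np.r_[(proj(D,L(v,c))-g).ravel(),(proj(S,L(v,c[:3]))-s).ravel()],[.483,.35,0]);v=r.x
print(v,np.degrees(v[2]),np.round(r.fun,1))
plan([v[0],v[1],.12],rot(np.degrees(v[2]),0))
```

```text
[0.48361501 0.35126926 0.00987597] 0.5658514641193402 [ 1.1  0.5 -1.5  0.8 -1.5 -0.4  0.5 -1.1  0.4  2.1 -1.6  0.9  1.2 -0.6]
shift now-axes [11.063  0.835  2.602] | in target axes [11.067 -0.787  2.6  ] | turn [-0.006 -0.001  0.837]
```

```bash
python3 -m creep '[0.9,0.07,0,0,0,0,0.8, 0.9,0.07,0,0,0,0,0.8, 0.9,0.07,0,0,0,0,0.8, 0.9,0.07,0,0,0,0,0.8, 0.9,0.07,0,0,0,0,0.8, 0.9,0.07,0,0,0,0,0.8, 0.9,0.07,0,0,0,0,0.8, 0.9,0.07,0,0,0,0,0.8, 0.9,0.07,0,0,0,0,0.8, 0.9,0.07,0,0,0,0,0.8]'
python3 -m creep '[0.9,0.07,0,0,0,0,0.8, 0.9,0.07,0,0,0,0,0.8, 0.26,0,0,0,0,0,0.8, 0,0,0,0,0,0.42,0.8, 0,0,0,0,0,0.42,0.8, 0,0,0.8,0,0,0,0.8, 0,0,0.8,0,0,0,0.8, 0,0,0.8,0,0,0,0.8, 0,0,0,0,0,0,0.8]'
python3 - <<'E'
from h import *
plan([.4836,.3513,.021],rot(.6,0))
C=shot('wrist','pics/w14.png')
E
```

```text
clock: 21.42
eef_pos: [0.4894, 0.29, 0.1975]
tool_rot: [-0.0, 0.65, 0.76, -0.001]
contact_force: [-0.3, -0.2, -0.9]
finger_gap: 0.0469
clock: 22.55
eef_pos: [0.4836, 0.349, 0.1246]
tool_rot: [0.0, 0.704, 0.71, -0.003]
contact_force: [-0.8, -0.0, -0.6]
finger_gap: 0.0469
shift now-axes [0.09  0.014 3.453] | in target axes [7.700e-02 2.000e-03 3.453e+00] | turn [-0.02   0.021 -0.012]
```

View pics/w14.png

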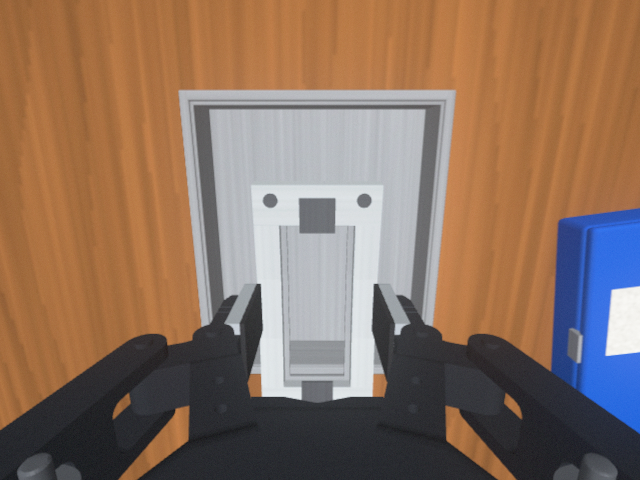

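Run:
```python
from h import *
C=cam('wrist')
print(np.round(back(C,[[182,91],[455,91],[433,374],[204,374]],.034),4))
```

```text
[[0.405  0.4455 0.034 ]
 [0.5638 0.4468 0.034 ]
 [0.5695 0.2555 0.034 ]
 [0.4028 0.254  0.034 ]]
```

```bash
python3 -m creep '[0.04,0,0.7,0,0,0,0.8, 0,0,0.7,0,0,0,0.8, 0,0,0.7,0,0,0,0.8, 0,0,0.6,0,0,0,0.8, 0,0,0.4,0,0,0,0.8, 0,0,0.2,0,0,0,0.8, 0,0,0,0,0,0,0.8]'
python3 -m creep '[0,0,0.06,0,0,0,0.8, 0,0,0.06,0,0,0,0.8, 0,0,0,0,0,0,0.8]'
```

```text
clock: 23.48
eef_pos: [0.4849, 0.3525, 0.028]
tool_rot: [0.0, 0.704, 0.71, 0.0]
contact_force: [-0.0, 0.5, -1.5]
finger_gap: 0.0471
clock: 23.85
eef_pos: [0.4849, 0.3525, 0.0246]
tool_rot: [0.0, 0.704, 0.71, 0.001]
contact_force: [0.2, 0.2, -1.5]
finger_gap: 0.0474
```

```bash
python3 -m creep '[0,0,0.08,0,0,0,0.8, 0,0,0.07,0,0,0,0.8, 0,0,0,0,0,0,0.8]'
python3 -m creep '[0,0,0.05,0,0,0,0.8, 0,0,0,0,0,0,0.8]'
```

```text
clock: 24.22
eef_pos: [0.4847, 0.3524, 0.0197]
tool_rot: [0.0, 0.704, 0.71, 0.0]
contact_force: [-0.3, -0.6, -0.4]
finger_gap: 0.047
clock: 24.48
eef_pos: [0.4849, 0.3526, 0.0192]
tool_rot: [0.0, 0.704, 0.71, 0.0]
contact_force: [-1.2, -1.2, 4.6]
finger_gap: 0.0471
```

Contact came at the expected height, so I'll release and retreat.

```bash
python3 -m creep '[0,0,0,0,0,0,0.4, 0,0,0,0,0,0,0.3, 0,0,0,0,0,0,0.2, 0,0,0,0,0,0,0.2, 0,0,-0.2,0,0,0,0.2, 0,0,-0.6,0,0,0,0.2, 0,0,-0.9,0,0,0,0.2, 0,0,-0.9,0,0,0,0.2, 0,0,-0.9,0,0,0,0.1, 0,0,-0.9,0,0,0,0]'
python3 -m creep '[0,0,-0.9,0,0,0,0, 0,0,-0.9,0,0,0,0, 0,0,0,0,0,0,0]'
python3 - <<'E'
from h import *
C=shot('wrist','pics/w15.png')
plan([.518,-.282,.22],rot(6.3,35))
E
```

```text
clock: 25.72
eef_pos: [0.4849, 0.3526, 0.153]
tool_rot: [0.0, 0.704, 0.71, 0.001]
contact_force: [-0.2, 0.3, -0.2]
finger_gap: 0.0853
clock: 26.1
eef_pos: [0.4859, 0.3534, 0.2082]
tool_rot: [0.001, 0.704, 0.71, 0.004]
contact_force: [0.1, -0.4, 0.1]
finger_gap: 0.0855
shift now-axes [-21.168   0.9    -0.496] | in target axes [-21.152  -0.75   -1.077] | turn [-3.476  0.165 -0.562]
```

View pics/w15.png

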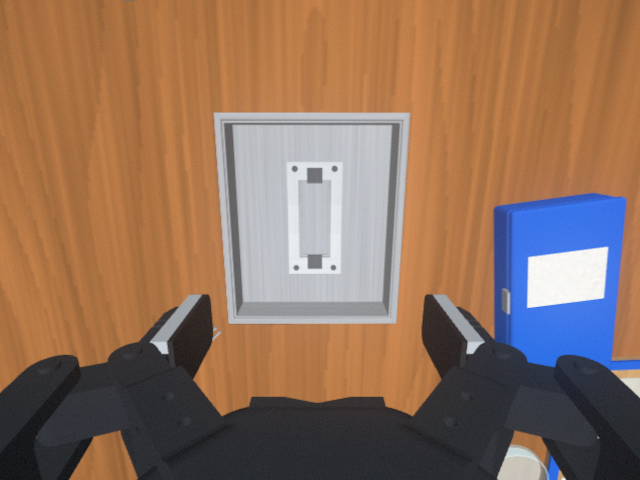

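```bash
python3 -m creep '[-0.97,0,0,0,0,0,0, -0.97,0,0,0,0,0,0, -0.97,0,0,0,0,0,0, -0.97,0,0,0,0,0,0, -0.97,0,0,0,0,0,0, -0.97,0,0,0,0,0,0, -0.97,0,0,0,0,0,0, -0.97,0,0,0,0,0,0, -0.97,0,0,0,0,0,0, -0.97,0,0,0,0,0,0]'
python3 -m creep '[-0.97,0,0,0,0,0,0, -0.97,0,0,0,0,0,0, -0.97,0,0,0,0,0,0, -0.97,0,0,0,0,0,0, -0.97,0,0,0,0,0,0, -0.97,0,0,0,0,0,0, -0.97,0,0,0,0,0,0, -0.97,0,0,0,0,0,0, -0.97,0,0,0,0,0,0, -0.97,0,0,0,0,0,0]'
python3 -m creep '[-0.9,0,0,0,0,0,0, -0.9,0,0,0,0,0,0, -0.9,0,0,0,0,0,0, -0.9,0,0,0,0,0,0, -0.9,0,0,0,0,0,0, 0,0,0,-0.5,0.03,-0.08,0, 0,0,0,-0.6,0.03,-0.1,0, 0,0,0,-0.6,0.03,-0.1,0, 0,0,0,-0.6,0.03,-0.1,0, 0,0,0,-0.6,0.03,-0.1,0]'
python3 -m creep '[0,0,0,-0.5,0.03,-0.08,0, 0,0,0,0,0,0,0]'
python3 - <<'E'
from h import *
plan([.518,-.4027,.1456],rot(6.3,35))
E
```

```text
clock: 27.4
eef_pos: [0.4866, 0.0604, 0.2037]
tool_rot: [-0.0, 0.704, 0.71, -0.0]
contact_force: [-0.1, 0.0, 0.3]
finger_gap: 0.0852
clock: 28.65
eef_pos: [0.4894, -0.2302, 0.2035]
tool_rot: [-0.001, 0.704, 0.71, 0.0]
contact_force: [0.5, 0.5, 0.6]
finger_gap: 0.0854
clock: 29.9
eef_pos: [0.4908, -0.364, 0.2036]
tool_rot: [0.168, 0.651, 0.716, 0.188]
contact_force: [0.2, 0.9, -0.3]
finger_gap: 0.0852
clock: 30.15
eef_pos: [0.4888, -0.3652, 0.2025]
tool_rot: [0.193, 0.64, 0.711, 0.219]
contact_force: [-0.7, -0.0, -0.1]
finger_gap: 0.0853
shift now-axes [-1.356 -0.363  2.034] | in target axes [-1.349 -0.409  2.03 ] | turn [-0.106 -0.012 -0.034]
```

```bash
python3 -m creep '[0,0,0,-0.1,-0.01,-0.03,0, -0.45,-0.13,0.5,0,0,0,0, -0.45,-0.13,0.5,0,0,0,0, -0.45,-0.14,0.5,0,0,0,0, 0,0,0.5,0,0,0,0, 0,0,0,0,0,0,0, 0,0,0,0,0,0,0]'
python3 - <<'E'
from h import *
plan([.518,-.4027,.1456],rot(6.3,35))
C=shot('wrist','pics/w16.png')
im=cv2.imread('pics/w16.png')
Rz=R.from_euler('z',6.3,degrees=True);M=Rz*R.from_euler('y',-35,degrees=True)
for o in ([.565,-.3975,.078],):
  for a,b in((.025,.054),(.015,.038)):
    P=np.array(o)+M.apply([[-a,b,.008],[a,b,.008],[a,-b,.008],[-a,-b,.008]])
    cv2.polylines(im,[np.round(proj(C,P)).astype(int)],True,(0,0,255),1)
cv2.imwrite('pics/w16o.png',im)
E
```

```text
clock: 31.02
eef_pos: [0.5209, -0.4012, 0.1487]
tool_rot: [0.201, 0.634, 0.712, 0.224]
contact_force: [-0.9, -0.1, 0.4]
finger_gap: 0.0855
shift now-axes [-0.037 -0.142  0.027] | in target axes [-0.038 -0.142  0.027] | turn [ 0.008 -0.004  0.033]
```

View pics/w16o.png

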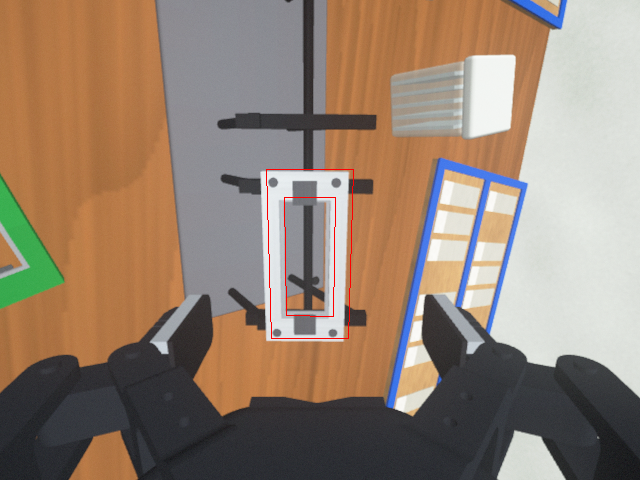

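Holder B, seen at wrist (307,255), matches the prediction to within about 1.5 mm. I'll descend with the same small correction as before.

```bash
python3 -m creep '[-0.03,-0.18,0,0,0,0.03,0, 0,0,0.47,0,0,0,0, 0,0,0.47,0,0,0,0, 0,0,0.47,0,0,0,0, 0,0,0.47,0,0,0,0, 0,0,0.47,0,0,0,0, 0,0,0,0,0,0,0, 0,0,0,0,0,0,0]'
python3 - <<'E'
from h import *
plan([.5579-.0015,-.3983,.0882-.0006],rot(6.3,35))
C=shot('wrist','pics/w17.png')
E
```

```text
clock: 32.08
eef_pos: [0.5564, -0.3992, 0.0876]
tool_rot: [0.201, 0.636, 0.71, 0.224]
contact_force: [0.2, -0.0, 0.0]
finger_gap: 0.0854
shift now-axes [0.032 0.002 0.001] | in target axes [0.032 0.002 0.001] | turn [ 0.008  0.001 -0.003]
```

View pics/w17.png

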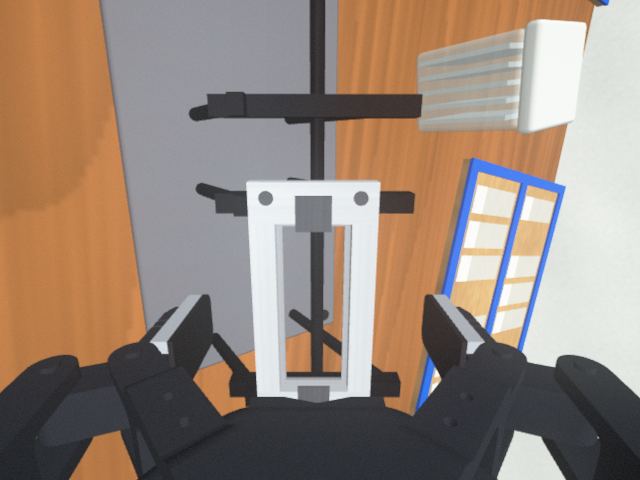

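```bash
python3 -m creep '[0,0,0,0,0,0,0.2, 0,0,0,0,0,0,0.3, 0,0,0,0,0,0,0.4, 0,0,0,0,0,0,0.5, 0,0,0,0,0,0,0.6, 0,0,0,0,0,0,0.8, 0,0,0,0,0,0,0.8]'
python3 -m creep '[0,0,-0.2,0,0,0,0.8, 0,0,-0.4,0,0,0,0.8, 0,0,-0.6,0,0,0,0.8, 0,0,-0.8,0,0,0,0.8, 0,0,-0.8,0,0,0,0.8, 0,0,-0.8,0,0,0,0.8, 0,0,-0.8,0,0,0,0.8, 0,0,0,0,0,0,0.8]'
python3 - <<'E'
from h import *
plan([.5194,-.0302,.1993],rot(8.8,0))
C=shot('wrist','pics/w18.png')
E
```

```text
clock: 33.0
eef_pos: [0.556, -0.3993, 0.0881]
tool_rot: [0.201, 0.636, 0.71, 0.225]
contact_force: [-5.1, 2.2, 5.3]
finger_gap: 0.0487
clock: 34.0
eef_pos: [0.4804, -0.4089, 0.1981]
tool_rot: [0.203, 0.636, 0.71, 0.223]
contact_force: [-0.2, -0.9, -1.1]
finger_gap: 0.0481
shift now-axes [12.412  2.215  1.451] | in target axes [12.277  3.217 -0.041] | turn [ 3.514  0.102 -0.249]
```

View pics/w18.png

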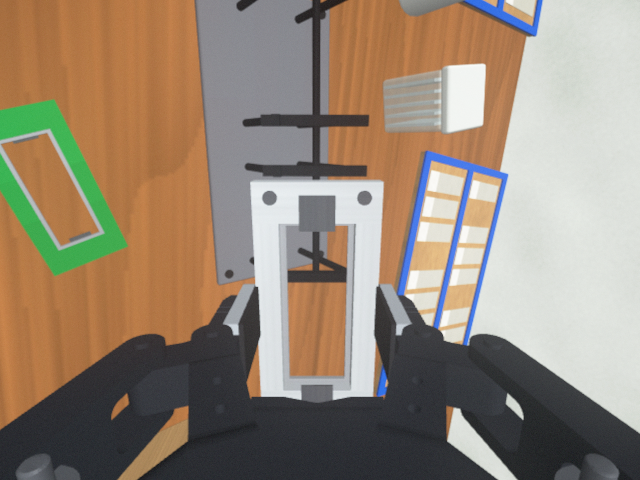

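The holder is held straight and clear of the rack. I'll level the tool and carry it to the centre of the granite.

```bash
python3 -m creep '[0,0,0,0.7,0.02,-0.05,0.8, 0,0,0,0.7,0.02,-0.05,0.8, 0,0,0,0.7,0.02,-0.05,0.8, 0,0,0,0.7,0.02,-0.05,0.8, 0,0,0,0.7,0.02,-0.05,0.8, 0,0,0,0,0,0,0.8]'
python3 -m creep '[0.93,0.25,0,0,0,0,0.8, 0.93,0.25,0,0,0,0,0.8, 0.93,0.25,0,0,0,0,0.8, 0.93,0.25,0,0,0,0,0.8, 0.93,0.25,0,0,0,0,0.8, 0.93,0.25,0,0,0,0,0.8, 0.93,0.25,0,0,0,0,0.8, 0.93,0.25,0,0,0,0,0.8, 0.93,0.25,0,0,0,0,0.8, 0.93,0.25,0,0,0,0,0.8]'
python3 -m creep '[0.93,0.25,0,0,0,0,0.8, 0.93,0.25,0,0,0,0,0.8, 0.9,0.15,0,0,0,0,0.8, 0,0,0,0,0,0,0.8, 0,0,0,0,0,0,0.8]'
python3 - <<'E'
from h import *
plan([.5194,-.0302,.0653],rot(8.8,0))
E
```

```text
clock: 34.8
eef_pos: [0.4841, -0.4048, 0.1942]
tool_rot: [-0.001, 0.648, 0.762, 0.003]
contact_force: [0.6, 0.2, -0.9]
finger_gap: 0.0482
clock: 36.05
eef_pos: [0.5109, -0.1196, 0.1961]
tool_rot: [-0.001, 0.651, 0.759, 0.003]
contact_force: [0.7, -0.5, -1.7]
finger_gap: 0.0479
clock: 36.67
eef_pos: [0.5177, -0.0366, 0.1967]
tool_rot: [-0.001, 0.651, 0.759, 0.002]
contact_force: [0.3, -0.4, -0.4]
finger_gap: 0.0481
shift now-axes [0.185 0.082 4.382] | in target axes [0.202 0.088 4.382] | turn [ 0.008 -0.022  0.003]
```

```bash
python3 -m creep '[0.19,0.08,0.2,0,-0.02,0,0.8, 0,0,0.8,0,0,0,0.8, 0,0,0.8,0,0,0,0.8, 0,0,0.8,0,0,0,0.8, 0,0,0.7,0,0,0,0.8, 0,0,0.4,0,0,0,0.8, 0,0,0.2,0,0,0,0.8, 0,0,0,0,0,0,0.8, 0,0,0,0,0,0,0.8]'
python3 -m creep '[0,0,0.1,0,0,0,0.8, 0,0,0.1,0,0,0,0.8, 0,0,0,0,0,0,0.8, 0,0,0,0,0,0,0.8]'
python3 - <<'E'
from h import *
C=shot('wrist','pics/w19.png')
E
```

```text
clock: 37.8
eef_pos: [0.5205, -0.0293, 0.0807]
tool_rot: [0.001, 0.65, 0.76, 0.001]
contact_force: [-0.5, 0.5, -1.2]
finger_gap: 0.0479
clock: 38.3
eef_pos: [0.52, -0.0292, 0.0741]
tool_rot: [0.0, 0.65, 0.76, 0.001]
contact_force: [0.8, 0.5, -0.5]
finger_gap: 0.0479
```

View pics/w19.png

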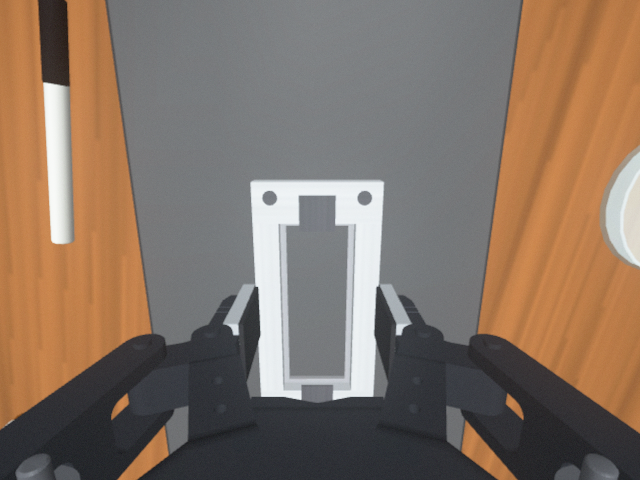

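```bash
python3 -m creep '[0,0,0.08,0,0,0,0.8, 0,0,0.08,0,0,0,0.8, 0,0,0,0,0,0,0.8, 0,0,0,0,0,0,0.8]'
python3 -m creep '[0,0,0.04,0,0,0,0.8, 0,0,0,0,0,0,0.8]'; python3 -m creep '[0,0,0.04,0,0,0,0.8, 0,0,0,0,0,0,0.8]'
```

```text
clock: 38.85
eef_pos: [0.52, -0.0293, 0.0692]
tool_rot: [0.0, 0.65, 0.76, 0.001]
contact_force: [0.1, 0.2, -0.6]
finger_gap: 0.0479
clock: 39.1
eef_pos: [0.52, -0.0292, 0.068]
tool_rot: [0.0, 0.65, 0.76, 0.001]
contact_force: [0.9, 0.7, -1.3]
finger_gap: 0.0478
clock: 39.35
eef_pos: [0.5199, -0.0292, 0.0668]
tool_rot: [0.0, 0.65, 0.76, 0.001]
contact_force: [-0.4, -0.9, -1.5]
finger_gap: 0.0477
```

```bash
python3 -m creep '[0,0,0.04,0,0,0,0.8, 0,0,0,0,0,0,0.8]'; python3 -m creep '[0,0,0.03,0,0,0,0.8, 0,0,0,0,0,0,0.8]'
```

```text
clock: 39.6
eef_pos: [0.5199, -0.0292, 0.0656]
tool_rot: [0.0, 0.65, 0.76, 0.001]
contact_force: [0.4, 0.0, -0.7]
finger_gap: 0.0479
clock: 39.85
eef_pos: [0.52, -0.0292, 0.0647]
tool_rot: [0.0, 0.65, 0.76, 0.001]
contact_force: [-0.3, -0.7, 0.0]
finger_gap: 0.0476
```

```bash
python3 -m creep '[0,0,0.03,0,0,0,0.8, 0,0,0,0,0,0,0.8]'; python3 -m creep '[0,0,0.02,0,0,0,0.8, 0,0,0,0,0,0,0.8]'
```

```text
clock: 40.1
eef_pos: [0.5201, -0.0292, 0.0644]
tool_rot: [0.0, 0.65, 0.76, 0.001]
contact_force: [-2.4, -0.7, 4.7]
finger_gap: 0.0481
clock: 40.35
eef_pos: [0.5201, -0.0292, 0.0644]
tool_rot: [0.0, 0.65, 0.76, 0.001]
contact_force: [-3.7, 0.1, 9.5]
finger_gap: 0.048
```

```bash
python3 -m creep '[0,0,-0.03,0,0,0,0.8, 0,0,0,0,0,0,0.4, 0,0,0,0,0,0,0.3, 0,0,0,0,0,0,0.2, 0,0,0,0,0,0,0.15, 0,0,-0.2,0,0,0,0.15, 0,0,-0.5,0,0,0,0.15, 0,0,-0.7,0,0,0,0.5, 0,0,0,0,0,0,1, -0.75,0.2,0,0,0,0,1]'
python3 -m creep '[-0.75,0.2,0,0,0,0,1, 0,0,0,0,0,0,1, 0,0,0,0,0,0,1]'
python3 - <<'E'
from h import *
C=shot('wrist','pics/w20.png')
shot('side','pics/s20.png');crop('pics/s20.png','pics/a2.png',300,205,360,265,7)
E
```

```text
clock: 41.6
eef_pos: [0.5292, -0.0489, 0.1066]
tool_rot: [0.0, 0.649, 0.761, 0.001]
contact_force: [-0.0, 0.6, -0.6]
finger_gap: 0.0181
clock: 41.98
eef_pos: [0.5382, -0.071, 0.1059]
tool_rot: [-0.0, 0.65, 0.76, 0.001]
contact_force: [-0.5, -0.3, -0.5]
finger_gap: -0.0001
```

View pics/w20.png

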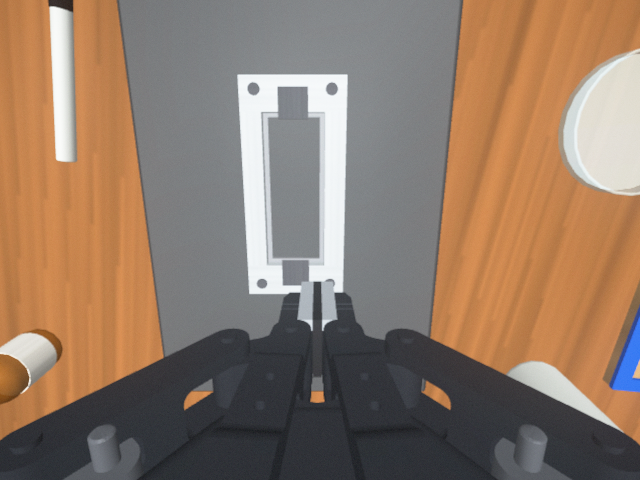

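```bash
python3 -m creep '[0,0,0.4,0,0,0,1, 0,0,0.3,0,0,0,1, 0,0,0.2,0,0,0,1, 0,0,0,0,0,0,1, 0,0,0,0,0,0,1]'
python3 -m creep '[0,0,0.05,0,0,0,1, 0,0,0,0,0,0,1, 0,0,0,0,0,0,1]'
python3 -m creep '[0,0,0.04,0,0,0,1, 0,0,0,0,0,0,1]'
python3 -m creep '[0,0,0.03,0,0,0,1, 0,0,0,0,0,0,1]'
```

```text
clock: 42.7
eef_pos: [0.539, -0.0719, 0.0793]
tool_rot: [0.001, 0.65, 0.76, 0.001]
contact_force: [0.8, 0.6, 0.2]
finger_gap: -0.0001
clock: 43.08
eef_pos: [0.5389, -0.0719, 0.0779]
tool_rot: [0.001, 0.65, 0.76, 0.001]
contact_force: [0.1, 0.2, 0.2]
finger_gap: 0.0003
clock: 43.32
eef_pos: [0.5387, -0.0718, 0.0764]
tool_rot: [0.0, 0.65, 0.76, 0.001]
contact_force: [-0.4, 0.2, -0.4]
finger_gap: 0.0003
clock: 43.58
eef_pos: [0.5388, -0.0718, 0.0755]
tool_rot: [0.0, 0.65, 0.76, 0.001]
contact_force: [0.1, -0.7, -0.4]
finger_gap: -0.0002
```

```bash
python3 - <<'E'
from h import *
C=shot('wrist','pics/w21.png')
E
python3 -m creep '[0,0,0.03,0,0,0,1, 0,0,0,0,0,0,1]'
python3 -m creep '[0,0,0.03,0,0,0,1, 0,0,0,0,0,0,1]'
python3 -m creep '[0,0,0.02,0,0,0,1, 0,0,0,0,0,0,1]'
```

```text
clock: 43.88
eef_pos: [0.5387, -0.0718, 0.0746]
tool_rot: [0.0, 0.65, 0.76, 0.001]
contact_force: [-0.0, 0.3, 0.4]
finger_gap: 0.0003
clock: 44.12
eef_pos: [0.5389, -0.0718, 0.0741]
tool_rot: [0.0, 0.65, 0.76, 0.001]
contact_force: [-1.4, 0.4, 3.8]
finger_gap: 0.0001
clock: 44.38
eef_pos: [0.5389, -0.0719, 0.0741]
tool_rot: [0.0, 0.65, 0.76, 0.001]
contact_force: [-2.6, -0.1, 8.6]
finger_gap: -0.0003
```

Run:
```python
from h import *
C=shot('wrist','pics/w22.png')
shot('side','pics/s22.png');crop('pics/s22.png','pics/b2.png',300,205,360,265,7)
cv2.imwrite('pics/ab3.png',np.hstack([cv2.imread('pics/a2.png'),cv2.imread('pics/b2.png')])[:, :800])
crop('pics/w21.png','pics/c.png',200,20,380,320,2);crop('pics/w22.png','pics/d.png',200,20,380,320,2)
cv2.imwrite('pics/cd.png',np.hstack([cv2.imread('pics/c.png'),cv2.imread('pics/d.png')]))
```

```text
(no output)
```

View pics/ab3.png

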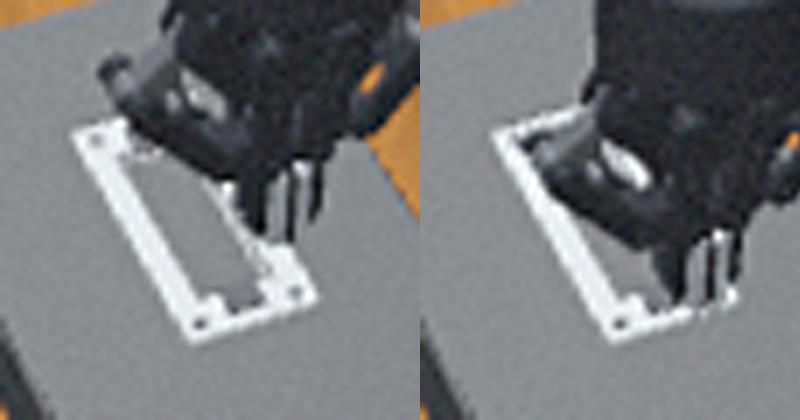

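View pics/cd.png

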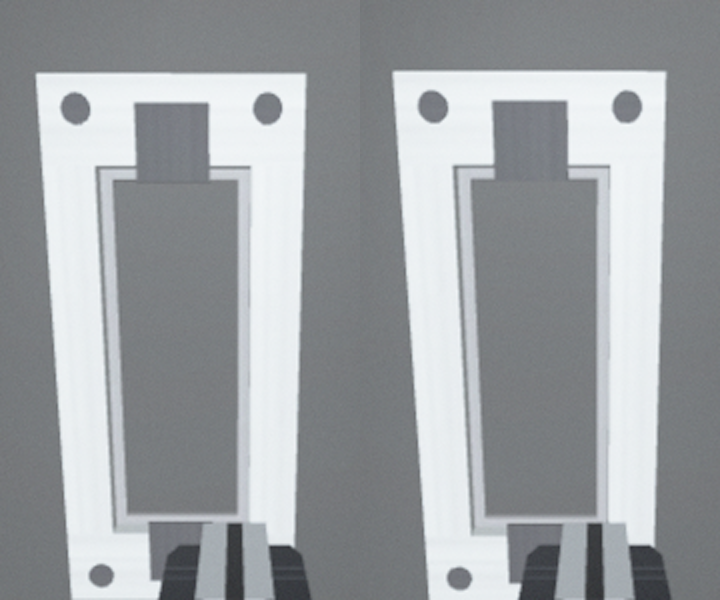

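Under 8.6 N holder B stays put: its corners in the side view are at the same pixels as before. B is the sound one. I'll lift clear and do the last check.

```bash
python3 -m creep '[0,0,-0.2,0,0,0,1, 0,0,-0.5,0,0,0,1, 0,0,-0.9,0,0,0,1, 0,0,-0.9,0,0,0,1, 0,0,-0.9,0,0,0,1, -0.9,0,-0.9,0,0,0,1, -0.9,0,-0.9,0,0,0,1, -0.9,0,0,0,0,0,1, 0,0,0,0,0,0,1, 0,0,0,0,0,0,1]'
python3 - <<'E'
from h import *
shot('scene','pics/f1.png');shot('side','pics/f2.png')
shot('wrist','pics/f3.png')
E
```

```text
clock: 45.72
eef_pos: [0.551, -0.151, 0.2293]
tool_rot: [0.0, 0.65, 0.76, 0.001]
contact_force: [-0.1, 0.9, 0.7]
finger_gap: -0.0001
```

View pics/f1.png

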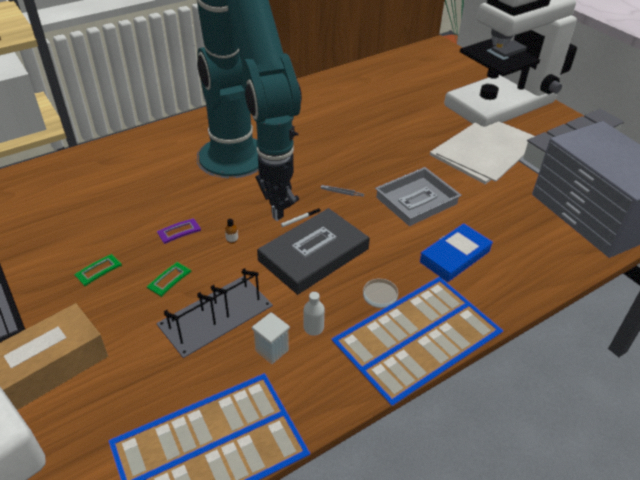

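View pics/f2.png

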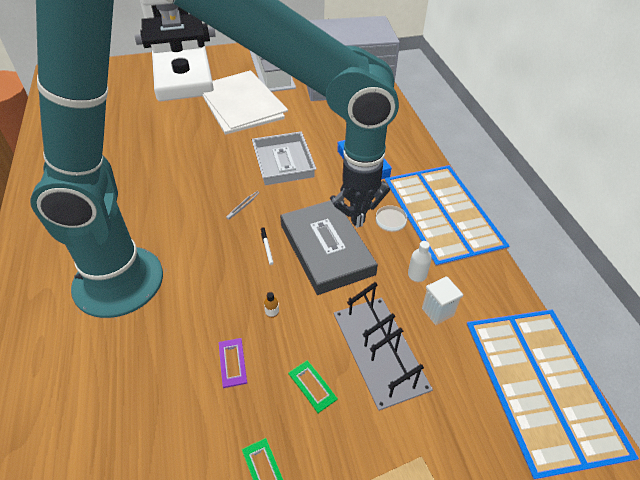

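View pics/f3.png

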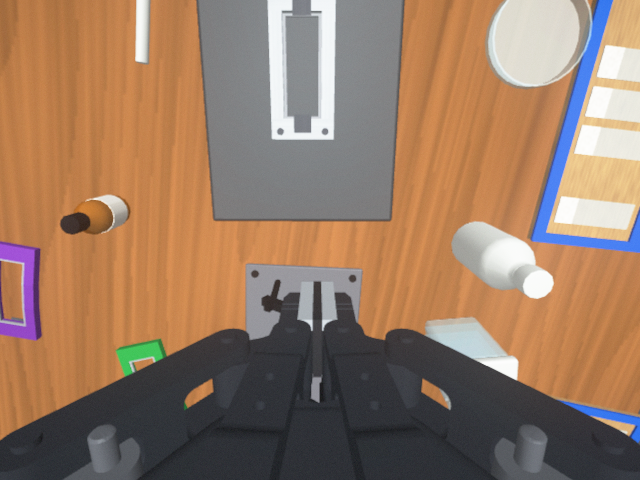

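The last views show one holder flat in mid-granite (scene 314,241), the other in mid-tray (scene 418,199), every bystander where it was at the start, and the arm clear of everything. I'm handing the job in.

```bash
python3 -c "
from station import robot
print(robot.close_job(), robot.state()['clock'])"
```

```text
the job is handed in; nothing more can be done
the job is handed in; nothing more can be done
```

The bent holder is in the steel tray and the sound one lies flat in the middle of the granite. I handed the job in at about 46 s on the robot's clock; no verdict was reported.

- **Bent holder:** it was the one on the +y side of the rack, next to the granite. Pressed at one corner on the granite, it rocked. The near end went down, the far end came up to about 68 mm (63 mm when level), and it fell back when I let go. I gripped it again and laid it in the tray.
- **Sound holder:** it was the other one on the rack. I laid it on the granite and pressed the same corner with about 9 N, and it stayed still.
- **Forces:** the highest push read at the wrist was about 20 N, when the first holder touched the granite. The first corner press reached about 16 N, firmer than needed to make it rock.
- **Last checks:** the final pictures show one holder in mid-granite and one in mid-tray. All the other things on the bench are where they started, and the arm is clear. None of the checks failed or disagreed. I judged flatness from the pictures and the contact heights, and did not measure it separately at the end.

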